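Open the sweet dispenser to its mark and knock it free

ROBOT

A 6-joint arm with a two-finger parallel gripper is mounted at the origin on the work surface. World frame = base frame: x ahead of the robot, y to its left, z up, the work surface at z = 0. Lengths are in m, angles in degrees, forces in N, time in s.
With the tool pointing down it reaches from about 0.4 to 0.825 m from the base axis. Payload 7 kg.
Tool frame: the origin (TCP) lies on the centre line of the jaws, within the pads' length; the fingertips stand 19 mm ahead of it and the grasp point (between the pads) is the TCP; z points along the fingers, y is the line along which they close (so a half turn about z gives the same grasp; the last joint's range is limited). The gripper opens to 88 mm and grips with 3 to 60 N. Pads are 19 mm wide; open, the fingers measure 130 mm over their backs; the gripper's body (78 mm by 193 mm) begins 47 mm behind the grasp point.
Start: joints at [93.455, 20.546, 0.682, 0, -70.136, -16.507], TCP at [0.152, 0.658, 0.246] pointing down, gripper open.
Joint ranges: [-176.03, 176.03], [-82.01, 121.73], [-58.28, 71.71], [-173.87, 95.51], [-174.79, -0.11], [-173.66, 173.66]. Speed limits (degrees/s): [136.94, 136.94, 172.46, 180, 180, 180].

INTERFACE

Orientations are given as [roll, pitch, yaw] about the fixed x, y, z axes, in that order (R = Rz(yaw) Ry(pitch) Rx(roll)).
In Python, from plant import ctrl gives the robot as it stands.
- The arm moves only by the tool move_arm, never from a script. Its argument "motion" is a list of rows, each a list of 3 entries, a list of its own where there are three numbers: the shift along the tool's x, y, z in mm, then the turn, a rotation vector about the tool's x, y, z in degrees, then the closure, from 0 (fully open) to 1 (shut). A call has 1 to 10 rows; each row is the pose to reach, as a shift and turn from the pose commanded when the call began, along the tool's axes at that moment; what a row does not reach only later rows make up. A row lasts 1/12 s, in which the tool goes at most 41.7 mm and 7.16 degrees, less where a joint would pass 70% of its speed; a pose out of reach is approached as far as the arm can. A call with a gripper value outside its range is refused whole. The fingers move at their own pace and stop on an object; the grip force is fixed at half the most. Time passes only in rows, so rows that repeat a pose let the fingers close. It gives the time, the measured TCP pose, the force, the opening and the grip force at its end, in the units of the state.
- ctrl.get_obs(): the state, without advancing time (a new reading comes with each control period).
- ctrl.snapshot(name): name is "scene" or "top" or "wrist"; returns a dict with "color" (400x640x3 uint8, blue, green, red), "camera_matrix" (3x3 intrinsics, pixels), "k1" (the pictures are not rectified: a ray, as slopes to the right and down, at radius r is drawn at 1 + k1 r^2 times it, then the intrinsics apply), "cam_to_world" (4x4, takes a point from camera to world coordinates). Camera axes: x right, y up, looking along -z (the intrinsics and any distortion apply to the point x, -y, -z); pixel columns grow to the right and rows downward; lengths in m; the calibration is good to about 2 mm. A picture is of the moment at which its call begins. There is no depth.
- ctrl.close_job(): hands the job in; it is judged then, once.
The state is a dict: "clock": time; "joint_pos": joint angles; "qvel": joint speeds; "tau": joint torques, N m; "tool_pos": TCP position; "orientation": TCP orientation; "force": force on the tool from outside, world axes, zero at the start; "moment": the same for the moment, N m; "opening": finger opening in m; "gripper_force": force on a finger pad.
Only numpy, scipy, OpenCV 4.12 (cv2) and the standard library are available. Lean on these libraries where they do the work, as an engineer would, in place of code of your own. Each camera call takes 0.05 s, during which the arm holds its last target. There are 200 camera calls.

TASK

Get the sweet dispenser running: turn its valve lever until it points at the brass tab on the dial, leaving the tab where it is. Then take the mallet, drive the sprung knocker pin on the dispenser's base fully down with the mallet, and stand the mallet back on its head in the middle of its cork coaster. Do not disturb the jar, the tin or the pail.

Things in the scene. Friction and masses are not known exactly. Their poses are not given: they have to be found in the camera images.
- dispenser: Fixed sweet dispenser. Sea-green base plate 280 mm wide, 20 mm thick, reaching 160 mm in front of and 200 mm behind the origin; at the rear two posts, a shelf and a glass jar of sweets (150 mm wide, centre 140 mm behind the origin, 210 to 420 mm up). Origin on the counter under the dial's centre; x points to its rear (away from the robot), y to the left, z up.
- dial_centre (a point): Centre of the white valve dial (170 mm disc), on its face, 130 mm above the counter. Its z axis is the valve spindle, leaning 40 degrees from vertical towards the front (dispenser -x); x points up the slope to the rear, y to the left.
- rail_mid (a point): Middle of the guard rail's cross bar (14 mm steel bar, 200 mm wide), 325 mm above the counter, 45 mm in front of the dial's centre; from its ends, bars run straight back to the posts. An upright gripper at the lever would hit it: lean the tool along the spindle. x, y, z as the dispenser's.
- handle_grip (a point): Point to pinch the valve's steel lever: 45 mm out from the spindle, 42 mm above the dial's face. The lever is a bar 115 mm long, 14 mm wide, 24 mm high (30 to 54 mm above the dial), from 30 mm behind the spindle to 85 mm beyond it; round hub of 16 mm radius below. x points along the lever to its long end, z out along the spindle.
- handle_tip (a point): Long end of the lever, 85 mm from the spindle, same axes as handle_grip.
- handle (a joint): Lever angle, rad, 0 to 1.57. At 0 (shut) the long end points 40 degrees left of straight down the dial's slope; it grows anticlockwise facing the dial, swinging the long end through straight down-slope to the right (bearing of the long end in the dial's frame = 140 degrees + value, from x towards y). Friction 0.22 N m; stays where left.
- marker_tip (a point): Brass tab (30 x 12 mm, 12 mm high) clipped on the dial's rim, 85 mm from the spindle: the opening that is wanted. x points radially outward from the spindle, z along the spindle. It passes 18 mm under the lever; it can be shifted if knocked, so keep off it.
- marker (a joint): Angle of the tab about the spindle, rad, with the same zero and sense as the handle: the lever points at the tab when both are equal.
- pin_top (a point): Centre of the top of the sprung upright knocker pin, at the front left of the dispenser's base (130 mm in front, 105 mm left of its origin): a steel cap 28 mm wide, 10 mm thick, 105 mm above the counter when up, on a 16 mm stem over a guide that ends 70 mm up.
- pin (a joint): How far the pin is pressed down, m, 0 (up) to 0.016 (fully down). A spring returns it; about 2.3 N to start, 6 N when fully down.
- mallet: Mallet standing on its head: upright steel cylinder 48 mm wide, 68 mm high, flat striking faces at both ends; level wooden handle 18 mm wide, 22 mm high, its end 172 mm from the head's axis, its centre line 34 mm above the lower face. About 0.32 kg, balances 11 mm from the head's axis. Origin: centre of the lower face; z up; the handle points along -x.
- mallet_grip (a point): Point on the handle's centre line, 45 mm from the head's axis, 34 mm above the lower face.
- coaster: Fixed round cork coaster, 130 mm wide, 6 mm thick, where the mallet stands. Origin: centre of its underside, on the counter.
- jar: Bystander: lidded glass jar of sweets, 100 mm wide, 150 mm high. Origin: centre of its underside.
- tin: Bystander: plain metal tin, 76 mm wide, 100 mm high, beyond the mallet. Origin: centre of its underside.
- pail: Bystander: small dark metal pail, 66 mm wide, 60 mm high, standing on the front right of the dispenser's base plate. Origin: centre of its underside.
Mind the look-alikes: they are no part of the job. There is more than one size of the mallet; the job needs the largest.

How it is judged (in metres and radians):
On the way, in this order (a step that is already met when the one before it is completed fails the run):
1. the lever points at the brass tab, within 0.08 rad, and is still (angle between the x axis of handle_tip and the x axis of marker_tip, either way round below 0.08 rad and velocity of joint handle between -0.05 and 0.05 rad/s), for 0.2 s.
2. the pin is driven down more than 11 of its 16 mm by the mallet, lifted off the coaster, with the lever still at the tab (value of joint pin above 0.011 m and horizontal distance between mallet and pin_top below 0.035 m and height (world z) of mallet above 0.07 m and angle between the x axis of handle_tip and the x axis of marker_tip, either way round below 0.08 rad), for 0.02 s.
At the end, for the whole second after the job is handed in: The lever points at the brass tab within 0.08 rad, the pin is up again (less than 3 mm down), and the mallet stands upright (within 0.1 rad) and at rest on the coaster, the centre of its lower face within 35 mm of the coaster's centre (angle between the x axis of handle_tip and the x axis of marker_tip, either way round below 0.08 rad and value of joint pin below 0.003 m and horizontal distance between mallet and coaster below 0.035 m and height (world z) of mallet below 0.012 m and angle between mallet's own z axis and vertical below 0.1 rad and linear speed of mallet below 0.02 m/s); the robot touches nothing.
It fails at once if the jar is shifted more than 30 mm or tipped (distance of jar from where it was at the start of the episode above 0.03 m or angle between jar's own z axis and vertical above 0.3 rad).
It fails at once if the tin is shifted more than 30 mm or tipped (distance of tin from where it was at the start of the episode above 0.03 m or angle between tin's own z axis and vertical above 0.3 rad).
It fails at once if the pail is shifted more than 30 mm or tipped (distance of pail from where it was at the start of the episode above 0.03 m or angle between pail's own z axis and vertical above 0.3 rad).
It fails at once if the marker tab is shifted by more than 6 mm (distance of marker_tip from where it was at the start of the episode above 0.006 m).
It fails at once if the pin is pressed down without the mallet (value of joint pin above 0.011 m and horizontal distance between mallet and pin_top above 0.06 m).
It also fails if it takes over 64 s, if anything falls off the work surface, if the arm or the gripper's body presses on something with over 40 N, if the wrist force passes 120 N, or if a joint passes its speed limit or range.

## Working session

There is one attempt and no reset: what is moved stays moved. The work goes in short steps, Python scripts to look and compute and a tool call to move; the robot and the scene stay as the last step left them, time stands still between calls to the robot, and variables do not carry over. Pictures are saved under pics/ and viewed, at most 10 in all, crops included, and the job is handed in when it is done.

Besides the shell and the picture viewer there is one more tool, called after ">>>" as name(argument=value, ...), one argument or row to a line, values as JSON. move_arm: Moves the arm, as the interface text tells. Its arguments: {"type":"object","properties":{"motion":{"type":"array"}},"required":["motion"]}

```bash
mkdir -p pics; cat > h.py <<'E'
import numpy as np,cv2
from scipy.spatial.transform import Rotation as R
from plant import ctrl
def snap(n,f=None):
    s=ctrl.snapshot(n)
    if f: cv2.imwrite('pics/'+f,s['color'])
    return s
def ray(s,u,v):
    K=np.array(s['camera_matrix']);d=np.array([(u-K[0,2])/K[0,0],(v-K[1,2])/K[1,1]])
    p=d.copy()
    for _ in range(20): p=d/(1+s['k1']*(p@p))
    T=np.array(s['cam_to_world']);r=T[:3,:3]@np.array([p[0],-p[1],-1])
    return T[:3,3],r/np.linalg.norm(r)
def onz(s,u,v,z):
    o,r=ray(s,u,v);return o+r*(z-o[2])/r[2]
def proj(s,P):
    T=np.array(s['cam_to_world']);c=T[:3,:3].T@(np.array(P)-T[:3,3]);p=np.array([c[0],-c[1]])/-c[2]
    p=p*(1+s['k1']*(p@p));K=np.array(s['camera_matrix']);return np.array([K[0,0]*p[0]+K[0,2],K[1,1]*p[1]+K[1,2]])
def tri(obs):
    A=np.zeros((3,3));b=np.zeros(3)
    for s,u,v in obs:
        o,r=ray(s,u,v);M=np.eye(3)-np.outer(r,r);A+=M;b+=M@o
    return np.linalg.solve(A,b)
def togo(pos,Rt):
    "shift mm and rotvec deg in tool axes from present measured pose"
    o=ctrl.get_obs();R0=R.from_euler('xyz',o['orientation'],degrees=True)
    return np.round(R0.inv().apply(np.array(pos)-o['tool_pos'])*1000,1),np.round((R0.inv()*Rt).as_rotvec(degrees=True),1)
E
python3 - <<'E'
from h import *
for n in ('scene','top'):
    s=snap(n,n+'0.png');print(n,s['camera_matrix'],s['k1'],s['cam_to_world'])
print(ctrl.get_obs())
a=cv2.imread('pics/scene0.png');b=cv2.imread('pics/top0.png')
import pickle
E
```

```text
scene [[454.65546038   0.         320.88932375]
 [  0.         454.65546038 202.25994427]
 [  0.           0.           1.        ]] 0.0056069789969084485 [[ 0.7287792  -0.39031798  0.56261244  1.35084989]
 [ 0.68471918  0.40775956 -0.60406273 -0.99667984]
 [ 0.00636594  0.82545988  0.56442489  1.0452248 ]
 [ 0.          0.          0.          1.        ]]
top [[504.85212238   0.         315.14896749]
 [  0.         504.85212238 202.12541451]
 [  0.           0.           1.        ]] -0.11601019370832626 [[-0.01763182  0.99416533 -0.10641628  0.27351258]
 [-0.99978599 -0.0163788   0.01263731 -0.08266174]
 [ 0.0108206   0.10661633  0.99424136  1.98033489]
 [ 0.          0.          0.          1.        ]]
{'clock': 0.1, 'joint_pos': array([ 9.34538188e+01,  2.05867621e+01,  6.39055211e-01, -1.70224134e-02,
       -7.01349566e+01, -1.65065274e+01]), 'qvel': array([-0.0677277 , -0.16898751,  0.05800203,  0.04994005, -0.10990151,
        0.07825076]), 'tau': array([-1.10089695e-03, -5.84166169e+01,  2.93748701e+01,  7.01551706e+00,
        1.00924724e-02, -5.90276227e-05]), 'tool_pos': array([0.15238647, 0.6571604 , 0.24472526]), 'orientation': array([ 1.79916196e+02, -8.14525307e-03, -1.30584985e+01]), 'force': array([ 0.0121304 , -0.3319768 , -0.00968625]), 'moment': array([ 0.0429418 ,  0.04015238, -0.03292422]), 'gripper_force': 0.0, 'opening': 0.08796690587319425}
```

View pics/scene0.png

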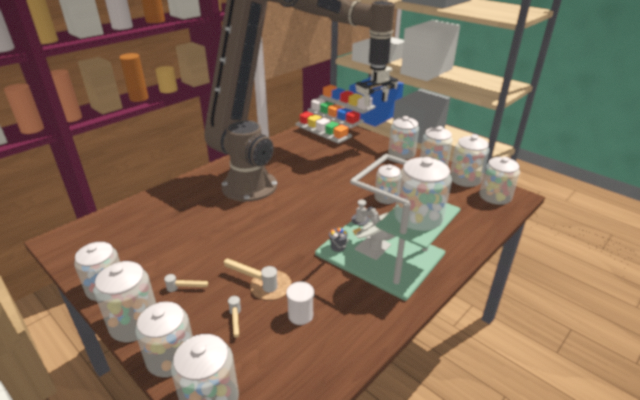

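View pics/top0.png

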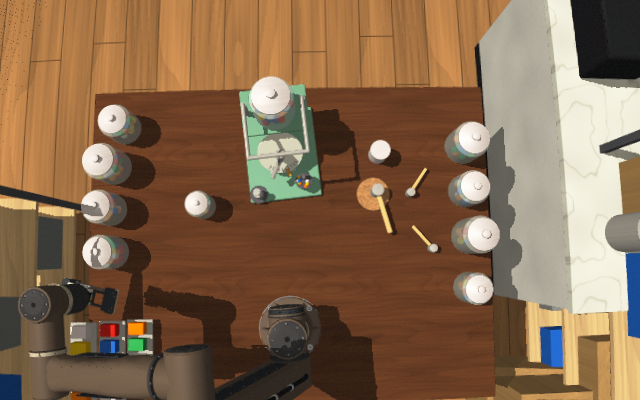

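The top view shows the dispenser at about (280,145) px. Its front-left item is at (258,194) and its front-right item at (303,181).

There are three mallet candidates:
- Head at (378,190), on the coaster, with the handle running to (390,230). It is the largest and stands on cork, so I choose this one.
- Head at (411,191), small.
- Head at (433,247), small.

The tin is at (379,152) and the jar at (199,205).

```bash
python3 - <<'E'
from h import *
a=cv2.imread('pics/scene0.png');b=cv2.imread('pics/top0.png')
f=lambda im,x0,y0,w,h,W,H:cv2.resize(im[y0:y0+h,x0:x0+w],(W,H),interpolation=cv2.INTER_CUBIC)
top=f(b,235,120,100,90,400,360); sc=f(a,310,150,100,90,400,360)
m=f(b,345,130,100,60,400,240) ; m=f(b,340,135,110,66,400,240); sm=f(a,150,230,170,102,400,240)
cv2.imwrite('pics/crop.png',np.vstack([np.hstack([top,sc]),np.hstack([f(b,340,165,110,66,400,240),sm])]))
s=snap('top')
for n,u,v,z in [('coaster',372,194,.006),('mallethead',378,190,.074),('tin',379,147,.1),('pin',258,192,.1),('jar',199,200,.15),('platecornerFL',250,204,.02),('FR',321,195,.02),('RL',239,93,.02)]:
  print(n,onz(s,u,v,z).round(3))
E
```

```text
coaster [ 0.513 -0.333  0.006]
mallethead [ 0.52  -0.348  0.074]
tin [ 0.682 -0.353  0.1  ]
pin [0.517 0.107 0.1  ]
jar [0.484 0.319 0.15 ]
platecornerFL [0.48  0.147 0.02 ]
FR [ 0.511 -0.131  0.02 ]
RL [0.93  0.191 0.02 ]
```

View pics/crop.png

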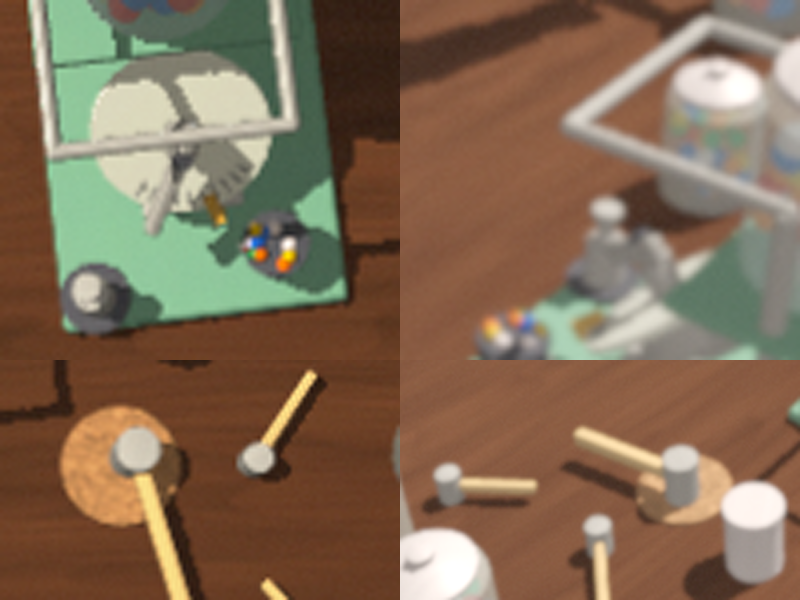

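The crop confirms the choices. The large mallet head on cork is at top (378,189), with its handle running down to about (390,232). The pin cap is at top (257,192), the sweets-filled pail at (303,181), the lever tip at (273,176) and the brass tab at (288,172).

```bash
cat >> h.py <<'E'
def frames(O,yaw):
    y=np.radians(yaw);X=np.array([np.cos(y),np.sin(y),0]);Y=np.array([-np.sin(y),np.cos(y),0]);Z=np.array([0,0,1.])
    c,s_=np.cos(np.radians(40)),np.sin(np.radians(40))
    return np.array(O)+.13*Z, np.c_[c*X+s_*Z, Y, c*Z-s_*X], np.c_[X,Y,Z]
def ondial(s,u,v,h,D,F):
    o,r=ray(s,u,v);n=F[:,2];p=o+r*((D+h*n-o)@n)/(r@n);return F.T@(p-D)
def leverpose(D,F,b,h,rad=.045):
    b=np.radians(b);x=-(F@[np.cos(b),np.sin(b),0]);z=-F[:,2];y=np.cross(z,x)
    return D+F@[rad*np.cos(b),rad*np.sin(b),h], R.from_matrix(np.c_[x,y,z])
E
python3 - <<'E'
from h import *
t=snap('top');s=snap('scene')
fl=tri([(t,247.5,158.25),(s,386,156)]);fr=tri([(t,308.75,151.75),(s,352.5,180.5)])
print('rail',fl,fr,np.linalg.norm(fl-fr)); rl=onz(t,247.5,158.25,.325);rr=onz(t,308.75,151.75,.325);print(rl,rr,np.linalg.norm(rl-rr))
a=onz(t,251.25,202,.02);b=onz(t,322,194.25,.02);print('front',a,b,np.linalg.norm(a-b))
d=b-a;yaw=np.degrees(np.arctan2(d[0],-d[1]));d2=rr-rl;yaw2=np.degrees(np.arctan2(d2[0],-d2[1]));print('yaw',yaw,yaw2)
y=(yaw+yaw2)/2
for m,off in (((a+b)/2,.16),((rl+rr)/2,.045)):
    X=np.array([np.cos(np.radians(y)),np.sin(np.radians(y)),0]);O=m+off*X;O[2]=0;print('O',O)
D,F,G=frames(O,y)
for n,u,v,h in (('tab',288.25,172,.012),('levertip',273.25,176.25,.054),('hub',279.5,158,.054)):
    p=ondial(t,u,v,h,D,F);print(n,p,np.degrees(np.arctan2(p[1],p[0])),np.hypot(*p[:2]))
print('pin',D-[0,0,.13]+G@[-.13,.105,.105],onz(t,257,192.5,.105))
P,Rt=leverpose(D,F,160,.20);print(P,Rt.as_euler('xyz',degrees=True),togo(P,Rt))
E
```

```text
rail [0.60219989 0.11980914 0.3246796 ] [ 0.62267368 -0.08240927  0.32787552] 0.20327733149560903
[0.60149826 0.11922678 0.325     ] [ 0.62008016 -0.08533121  0.325     ] 0.20540023246558112
front [0.48793842 0.14207816 0.02      ] [ 0.51387754 -0.1349297   0.02      ] 0.2782196814967728
yaw 5.349599351119111 5.190460883451989
O [0.66023164 0.01827019 0.        ]
O [0.65559899 0.02108102 0.        ]
tab [-0.07560565 -0.02192002  0.012     ] -163.83176993463894 0.07871913201285277
levertip [-0.06232036  0.03398898  0.054     ] 151.39233917807144 0.0709864662606844
hub [0.01120867 0.00218367 0.054     ] 11.024238660895216 0.011419400661112054
pin [0.51650429 0.11369671 0.105     ] [0.5140707 0.1106161 0.105    ]
[0.49391509 0.0216236  0.25602786] [-163.98710451  -37.15855414  -20.14373676] (array([476.3, 542.2, -10.4]), array([13.2, 37.8,  1.6]))
```

>>> move_arm(
  motion=[
    [[476,542,-30],[0,0,0],0.4],
    [[476,542,-30],[0,0,0],0.4],
    [[476,542,-30],[0,0,0],0.4],
    [[476,542,-30],[0,0,0],0.4],
    [[476,542,-30],[0,0,0],0.4],
    [[476,542,-30],[0,0,0],0.4],
    [[476,542,-30],[0,0,0],0.4],
    [[476,542,-30],[0,0,0],0.4],
    [[476,542,-30],[0,0,0],0.4],
    [[476,542,-30],[0,0,0],0.4],
  ],
)

```text
clock: 1.08
tool_pos: [0.3498, 0.2888, 0.2632]
orientation: [-180.0, -0.0, -13.0]
force: [1.1, 1.1, 0.3]
opening: 0.0524
gripper_force: 0.0
```

```bash
python3 - <<'E'
from h import *
D,F,G=frames([.657,.019,0],5.27)
P,Rt=leverpose(D,F,160,.20);print(P,togo(P,Rt))
E
```

```text
[0.4953161  0.01954266 0.25602786] (array([202.5, 229.6,   7.1]), array([13.1, 37.8,  1.6]))
```

>>> move_arm(
  motion=[
    [[202,230,7],[13,38,1.6],0.4],
    [[202,230,7],[13,38,1.6],0.4],
    [[202,230,7],[13,38,1.6],0.4],
    [[202,230,7],[13,38,1.6],0.4],
    [[202,230,7],[13,38,1.6],0.4],
    [[202,230,7],[13,38,1.6],0.4],
    [[202,230,7],[13,38,1.6],0.4],
    [[202,230,7],[13,38,1.6],0.4],
    [[202,230,7],[13,38,1.6],0.4],
    [[202,230,7],[13,38,1.6],0.4],
  ],
)

```text
clock: 1.92
tool_pos: [0.5071, 0.0088, 0.2837]
orientation: [-164.4, -34.7, -19.5]
force: [-0.4, 1.6, -0.8]
opening: 0.0524
gripper_force: 0.0
```

```bash
python3 - <<'E'
from h import *
D,F,G=frames([.657,.019,0],5.27)
P,Rt=leverpose(D,F,160,.20);print(P,togo(P,Rt),ctrl.get_obs()['joint_pos'].round(0))
s=snap('wrist','w1.png')
print(s['camera_matrix'],s['k1'],s['cam_to_world'])
for h,r in((0,.0),(.054,.085),(.012,.085)): print(proj(s,D+F@[r*np.cos(2.64),r*np.sin(2.64),h]))
E
```

```text
[0.4953161  0.01954266 0.25602786] (array([-27.8,  -2.1,  15.5]), array([ 0.1,  2.5, -0.2])) [ 26. -18. -58.  42. -18.  12.]
[[302.77190399   0.         319.11494621]
 [  0.         302.77190399 197.9599379 ]
 [  0.           0.           1.        ]] 0.009511599660730223 [[-0.17816578  0.91695363 -0.3570056   0.48395038]
 [-0.95900319 -0.24306671 -0.14571019 -0.02263865]
 [-0.22038566  0.31640894  0.92266762  0.43885982]
 [ 0.          0.          0.          1.        ]]
[316.80192599 154.33056022]
[305.11183543 240.54505049]
[306.55373439 224.59540635]
```

View pics/w1.png

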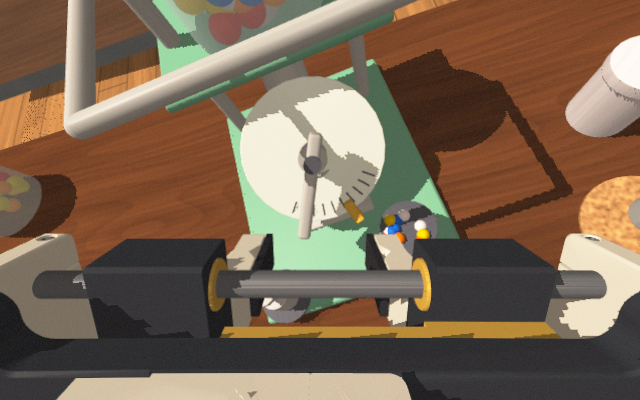

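The wrist view shows the lever from its hub at (314,150) to its tip at (305,237). The tab is at (353,211), the pail at (405,228) and the pin at (285,305).

```bash
python3 - <<'E'
from h import *
s=snap('wrist');im=s['color'];hsv=cv2.cvtColor(im,cv2.COLOR_BGR2HSV)
D,F,G=frames([.657,.019,0],5.27)
# dial rim: bright low-sat, limited region
m=((hsv[...,2]>120)&(hsv[...,1]<70)).astype(np.uint8);m[:70]=0;m[232:]=0;m[:,:236]=0;m[:,390:]=0
pts=cv2.convexHull(max(cv2.findContours(m,0,2)[0],key=cv2.contourArea))[:,0]
q=np.array([ondial(s,u,v,0,D,F)[:2] for u,v in pts])
q=q[(q[:,0]>-.06)&(np.hypot(*q.T)<.1)]
A=np.c_[2*q,np.ones(len(q))];c=np.linalg.lstsq(A,(q**2).sum(1),rcond=None)[0];print('circle',c[:2],np.sqrt(c[2]+c[0]**2+c[1]**2),len(q))
t=(cv2.inRange(hsv,(10,130,90),(28,255,255)));t[:180]=0;t[232:]=0;t[:,:330]=0;t[:,:][:,375:]=0
mm=cv2.moments(t,True);u,v=mm['m10']/mm['m00'],mm['m01']/mm['m00'];print('tab px',u,v,mm['m00'])
for n,u,v,h in (('tab',u,v,.008),('tip',305,237,.054),('tip2',304.5,236,.054),('hub',313.5,140,.054),('rear end',315.5,136,.054)):
    p=ondial(s,u,v,h,D,F);print(n,p.round(4),np.degrees(np.arctan2(p[1],p[0]))%360,np.hypot(*p[:2]))
cv2.imwrite('pics/lv.png',cv2.resize(im[120:245,235:400],(792,600),interpolation=cv2.INTER_CUBIC))
E
```

```text
circle [0.00404609 0.0073737 ] 0.0883776828989447 18
tab px 355.01612903225805 211.19354838709677 248.0
tab [-0.0791 -0.0184  0.008 ] 193.09523747826609 0.08118175698920327
tip [-0.0698  0.041   0.054 ] 149.54126662015742 0.08097837085850734
tip2 [-0.0685  0.0411  0.054 ] 149.01716640313035 0.07989348691958352
hub [ 0.0249 -0.0041  0.054 ] 350.5943064411762 0.025247871411506518
rear end [ 0.0278 -0.0073  0.054 ] 345.33903045458425 0.028775140865132467
```

View pics/lv.png

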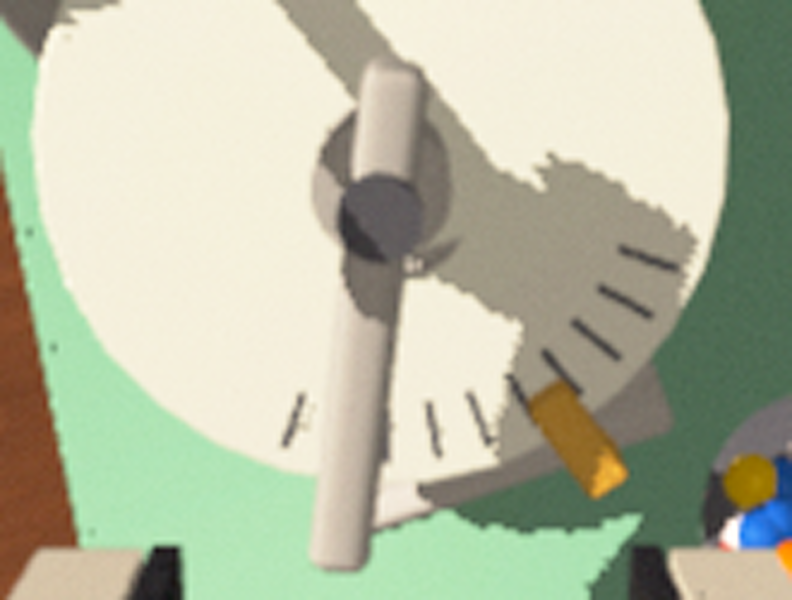

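```bash
python3 - <<'E'
from h import *
s=snap('wrist')
D,F,G=frames([.657,.019,0],5.27)
px=lambda a,b:(235+a*165/792,120+b*125/600)
a=ondial(s,*px(340,562),.054,D,F);b=ondial(s,*px(395,66),.054,D,F);d=a-b
C=b+d*30/115;print(a,b,'len',np.linalg.norm(d),'bearing',np.degrees(np.arctan2(d[1],d[0]))%360,'spindle',C)
ti=ondial(s,*px(550,392),.012,D,F);to=ondial(s,*px(606,475),.012,D,F);e=to-ti
print('tab dir',np.degrees(np.arctan2(e[1],e[0]))%360,np.linalg.norm(e))
for tm in ((ti+to)/2,):
  for c in (C,np.zeros(3)): g=tm-c;print('tab from',c.round(4),np.degrees(np.arctan2(g[1],g[0]))%360,np.hypot(*g[:2]))
t=snap('top');
for z in(0.105,): print('pin',onz(t,257,192.5,z))
for ss,u,v in((t,235+92/4,120+283/4),):pass
print('disc fit check: pin from wrist', onz(s,290,312,.105))
E
```

```text
[-0.0697494  0.0416392  0.054    ] [ 0.02986718 -0.00810821  0.054     ] len 0.11134750992193788 bearing 153.46297253031435 spindle [0.00388025 0.00486938 0.054     ]
tab dir 193.70588297003425 0.02681690950163383
tab from [0.0039 0.0049 0.054 ] 195.9090666645714 0.08304053556227824
tab from [0. 0. 0.] 193.25153157806875 0.07805810766809965
pin [0.5140707 0.1106161 0.105    ]
disc fit check: pin from wrist [0.4939121  0.08812882 0.105     ]
```

```bash
python3 - <<'E'
from h import *
D,F,G=frames([.6595,.0235,0],5.27)
for h in (.12,.085): P,Rt=leverpose(D,F,153.5,h);print(P,togo(P,Rt))
E
```

```text
[0.55012754 0.03357572 0.19603896] (array([-23.4,  -7.3,  97.9]), array([0. , 2.5, 6.6]))
[0.57253    0.0356421  0.16922741] (array([-21.8,  -7.2, 132.9]), array([0. , 2.5, 6.6]))
```

>>> move_arm(
  motion=[
    [[-23,-7,60],[0,2.5,6.6],0.4],
    [[-23,-7,80],[0,2.5,6.6],0.4],
    [[-23,-7,98],[0,2.5,6.6],0.4],
    [[-23,-7,98],[0,2.5,6.6],0.4],
    [[-23,-7,98],[0,2.5,6.6],0.4],
    [[-23,-7,98],[0,2.5,6.6],0.4],
    [[-23,-7,98],[0,2.5,6.6],0.4],
  ],
)

```text
clock: 2.7
tool_pos: [0.5657, 0.02, 0.2496]
orientation: [-160.7, -31.5, -26.2]
force: [-1.3, -0.7, 0.3]
opening: 0.0526
gripper_force: 0.0
```

```bash
python3 - <<'E'
from h import *
D,F,G=frames([.6595,.0235,0],5.27)
P,Rt=leverpose(D,F,153.5,.045);print(P,togo(P,Rt),ctrl.get_obs()['joint_pos'].round(0))
s=snap('wrist','w2.png')
print(proj(s,D+F@[.085*np.cos(2.679),.085*np.sin(2.679),.054]))
E
```

```text
[0.59813282 0.03800368 0.13858563] (array([-39.9,   6.2, 109.9]), array([0.4, 3.8, 0. ])) [ 16.  -8. -58.  57.  -6.  -2.]
[325.91977792 287.94473537]
```

View pics/w2.png

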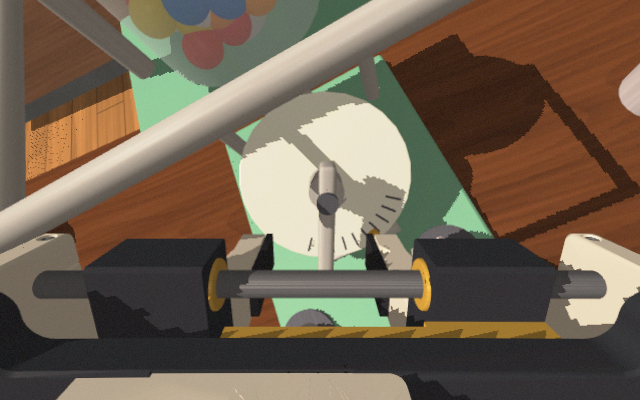

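The lean has run into the joint-3 and joint-5 limits: joint 3 sits at its -58° stop and joint 5 near 0. I'll log a few poses and fit a small kinematic model, so I can choose a reachable lean and path.

```bash
cat > log.py <<'E'
from h import *
import json
o=ctrl.get_obs();open('log.txt','a').write(json.dumps([list(o[k]) for k in('joint_pos','tool_pos','orientation')])+'\n')
print(o['joint_pos'].round(1),o['tool_pos'].round(3),o['orientation'].round(1))
E
echo '[[93.4538188,20.5867621,0.639055,-0.017,-70.1349566,-16.5065],[0.15238647,0.6571604,0.24472526],[179.916,-0.008,-13.0585]]'>log.txt
python3 log.py
```

```text
[ 15.9  -7.6 -58.2  56.7  -5.9  -1.6] [0.566 0.02  0.25 ] [-160.7  -31.5  -26.2]
```

>>> move_arm(
  motion=[
    [[0,0,-40],[0,-7,0],0.4],
    [[-20,0,-70],[0,-14,0],0.4],
    [[-40,0,-90],[0,-20,0],0.4],
    [[-40,0,-90],[0,-20,0],0.4],
    [[-40,0,-90],[0,-20,0],0.4],
    [[-40,0,-90],[0,-20,0],0.4],
  ],
)

```text
clock: 3.25
tool_pos: [0.4784, 0.032, 0.3035]
orientation: [-162.8, -12.4, -19.2]
force: [0.1, -4.0, -1.1]
opening: 0.0528
gripper_force: 0.0
```

```bash
python3 log.py
```

```text
[ 23.7 -10.9 -27.6  -5.5 -52.8  51.5] [0.478 0.032 0.303] [-162.8  -12.4  -19.2]
```

>>> move_arm(
  motion=[
    [[0,40,0],[7,-7,0],0.4],
    [[0,80,20],[14,-7,0],0.4],
    [[0,80,20],[14,-7,0],0.4],
    [[0,80,20],[14,-7,0],0.4],
  ],
)

```text
clock: 3.58
tool_pos: [0.4673, -0.0413, 0.261]
orientation: [-149.4, -6.4, -16.6]
force: [-0.8, -0.2, -1.8]
opening: 0.0529
gripper_force: 0.0
```

```bash
python3 log.py
```

```text
[ -6.5  -1.1 -17.9 -32.3 -65.   93.5] [ 0.467 -0.041  0.261] [-149.4   -6.4  -16.6]
```

>>> move_arm(
  motion=[
    [[0,-40,40],[-7,-7,0],0.4],
    [[0,-80,80],[-14,-7,0],0.4],
    [[0,-80,80],[-14,-7,0],0.4],
    [[0,-80,80],[-14,-7,0],0.4],
  ],
)

```text
clock: 3.92
tool_pos: [0.5034, 0.0664, 0.2308]
orientation: [-164.0, 0.3, -14.0]
force: [0.0, 0.2, -0.6]
opening: 0.0524
gripper_force: 0.0
```

```bash
python3 log.py; cat >kin.py <<'E'
from h import *
import json
from scipy.optimize import least_squares
Ry=lambda a:R.from_euler('y',a,degrees=True);Rx=lambda a:R.from_euler('x',a,degrees=True);Rz=lambda a:R.from_euler('z',a,degrees=True)
def fk(q,p):
    r0,d1,ax,az,fx,fz,L,o1,o6=p[:9]
    A=Rz(q[0]+o1);P=np.array([r0,0,d1])+Ry(q[1]).apply([ax,0,az])
    B=Ry(q[1]-q[2]);P=P+B.apply([fx,0,fz])
    W=B*Rx(S4*q[3])*Ry(-q[4])*Rx(S6*q[5]+o6)
    P=A.apply(P+W.apply([L,0,0]));return P,A*W*Ry(90)*Rz(0)
L_=[json.loads(l) for l in open('log.txt')]
def res(p):
    e=[]
    for q,x,o in L_:
        P,W=fk(q,p);e+=list((P-x)*1000)+list((W.inv()*R.from_euler('xyz',o,degrees=True)).as_rotvec()*100)
    return e
best=None
for S4,S6 in((1,1),(-1,-1),(1,-1),(-1,1)):
  for o6 in(0,90,180,-90):
    r=least_squares(res,[0.1,.4,0,.35,.4,.05,.25,-16.4,o6],x_scale=[.1]*7+[10,30],loss='soft_l1')
    if best is None or r.cost<best[0]: best=(r.cost,S4,S6,r.x)
_,S4,S6,p=best
lo=np.array([-176.03,-82.01,-58.28,-173.87,-174.79,-173.66]);hi=np.array([176.03,121.73,71.71,95.51,-.11,173.66])
def ik(P,Rt,q0):
    bb=None
    for g in (q0,[q0[0],0,-40,0,-20,0],[10,0,-40,60,-20,-60],[20,0,-40,-60,-20,60]):
        f=lambda q:np.r_[(fk(q,p)[0]-P)*1000,(fk(q,p)[1].inv()*Rt).as_rotvec()*200]
        r=least_squares(f,np.clip(g,lo+.5,hi-.5),bounds=(lo,hi))
        if bb is None or r.cost<bb.cost:bb=r
    return bb.x.round(1),np.abs(bb.fun[:3]).max().round(1),np.abs(bb.fun[3:]).max()/200*57
if __name__=='__main__':
    print(best[0],S4,S6,p.round(3),np.abs(res(p)).max())
    D,F,G=frames([.6595,.0235,0],5.27)
    q=L_[-1][0]
    for b in (153.5,175,196):
      for h in (.045,.1,.16):
        for tilt in(0,-12):
          P,Rt=leverpose(D,F,b,h);print(b,h,tilt,*ik(P,Rt*Ry(tilt),q))
E
python3 kin.py
```

```text
[ 19.    3.4 -18.9 -15.6 -60.   63.9] [0.503 0.066 0.231] [-164.     0.3  -14. ]
399.60531271493466 -1 -1 [ 6.26000e-01 -3.20000e-01 -1.70000e-01  6.83000e-01 -7.70000e-02
  1.16000e-01  2.70000e-01 -1.64440e+01 -1.05219e+02] 104.22516519784925
153.5 0.045 0 [  19.5    9.3   71.7   -1.4 -114.7   49.4] 15.2 1.9964975021599833
153.5 0.045 -12 [  16.7   12.6   71.7   -8.8 -120.4   48.8] 3.4 0.2964549982443579
153.5 0.1 0 [  19.2    6.1   58.4   -1.7 -102.3   49.9] 0.0 1.265654248072678e-14
153.5 0.1 -12 [  16.1    9.4   51.9   -8.3 -103.7   51.7] 0.0 3.085032229677153e-14
153.5 0.16 0 [ 18.9   1.5  29.6  -1.8 -78.1  50.8] 0.0 3.2432390106862385e-14
153.5 0.16 -12 [ 15.6   4.   21.1  -8.4 -78.6  55.8] 0.0 1.423861029081763e-14
175 0.045 0 [  17.4    9.1   71.7   -2.8 -115.2   72. ] 16.8 2.4479980734242153
175 0.045 -12 [  17.1   12.7   71.7   -3.7 -121.4   72.1] 3.0 0.3109476014070356
175 0.1 0 [  16.8    5.9   59.3   -3.2 -103.4   72.8] 0.0 1.334869714764153e-15
175 0.1 -12 [  16.7    9.4   51.6   -3.5 -104.3   73.5] 0.0 9.708272597289125e-13
175 0.16 0 [ 16.3   1.5  30.8  -3.6 -79.5  74.6] 0.0 3.4663816413614545e-13
175 0.16 -12 [ 16.2   4.   20.7  -3.7 -78.9  75.5] 0.0 1.8456427792329366e-14
196 0.045 0 [  15.3    9.3   71.7   -4.1 -115.    94.1] 16.6 2.4225679147655663
196 0.045 -12 [  17.5   12.6   71.7    1.5 -120.8   94.9] 3.1 0.3058117383190968
196 0.1 0 [  14.4    6.1   59.2   -4.8 -103.3   95.3] 0.0 6.063274882173174e-13
196 0.1 -12 [  17.2    9.4   51.6    1.2 -103.7   94.7] 0.0 2.7092911247805767e-14
196 0.16 0 [ 13.6   1.7  30.9  -5.3 -79.5  98. ] 0.0 8.820028041256478e-14
196 0.16 -12 [ 16.8   3.9  20.7   0.9 -78.2  94.6] 0.0 6.328271240363392e-15
```

```bash
python3 - <<'E'
s=open('kin.py').read()
s=s.replace("r0,d1,ax,az,fx,fz,L,o1,o6=p[:9]","r0,d1,ax,az,fx,fz,L,o1,o6,y0,wx,wz,o4=p")
s=s.replace("np.array([r0,0,d1])","np.array([r0,y0,d1])")
s=s.replace("W=B*Rx(S4*q[3])*Ry(-q[4])*Rx(S6*q[5]+o6)","V=B*Rx(S4*q[3]+o4)*Ry(-q[4]);W=V*Rx(S6*q[5]+o6)")
s=s.replace("A.apply(P+W.apply([L,0,0]))","A.apply(P+V.apply([wx*0+L,0,wz]))")
a=s.index("best=None");b=s.index("_,S4,S6,p=best")
s=s[:a]+'''import os
if os.path.exists('kin.json'): best=json.load(open('kin.json'));best[3]=np.array(best[3])
else:
  best=None
  for S4,S6 in((1,1),(-1,-1),(1,-1),(-1,1)):
    for o6 in(0,120,-120):
      for o1,y0 in((-16.4,0),(0,-.19),(0,.19)):
        r=least_squares(lambda x:np.r_[res(x),(x[12])*.1,x[9]*1,x[10:12]],[0.1,.4,0,.4,.4,.05,.25,o1,o6,y0,0,0,0],x_scale=[.1]*7+[10,30,.1,.1,.1,10])
        if best is None or r.cost<best[0]: best=[r.cost,S4,S6,r.x]
  json.dump([best[0],best[1],best[2],list(best[3])],open('kin.json','w'))
'''+s[b:]
open('kin.py','w').write(s)
E
time python3 kin.py
```

```text
1683.2771827076392 -1 -1 [ 2.5300e-01  7.3000e-02 -6.0000e-02  6.1900e-01  1.4900e-01  5.2000e-02
  4.5000e-01  4.5800e+00 -8.0405e+01 -1.7800e-01  0.0000e+00  5.0000e-02
 -9.3800e+00] 29.361563309610595
153.5 0.045 0 [ 18.3   8.  -58.3  95.5  -9.1 -47.8] 29.3 10.842378163292468
153.5 0.045 -12 [ 13.9  11.  -56.9  95.5  -2.9 -43. ] 14.7 5.403744772401021
153.5 0.1 0 [ 15.    0.9 -58.3  95.5  -4.2 -43.8] 21.1 8.72722904548181
153.5 0.1 -12 [ 19.4  -0.1 -58.3  26.9 -10.2  21. ] 16.3 5.451108328158093
153.5 0.16 0 [ 34.3 -15.7 -58.3  45.1 -26.1  -6.7] 11.0 2.5804058812641264
153.5 0.16 -12 [ 20.9  -9.9 -58.3  11.6 -13.2  35.5] 0.3 0.0774739816593101
175 0.045 0 [ 16.2   8.1 -58.3  95.5  -8.3 -24.5] 30.7 12.918442642217101
175 0.045 -12 [ 14.4  11.  -58.3  95.5  -5.7 -22.9] 12.4 5.064315610813545
175 0.1 0 [ 22.5  -2.8 -58.3  53.4 -15.3  13.1] 31.4 9.457245446498698
175 0.1 -12 [ 19.6   0.2 -58.3  35.1 -12.6  33.5] 13.4 3.8200627911789073
175 0.16 0 [ 31.6 -15.8 -58.3  43.4 -25.   18.6] 13.0 3.0375270775810224
175 0.16 -12 [ 23.1  -9.9 -55.2  18.5 -20.3  48.3] 0.0 1.463412724334034e-14
196 0.045 0 [ 14.8   8.  -58.3  95.5  -8.5  -2.3] 30.4 12.956822713971086
196 0.045 -12 [ 13.8  11.2 -58.3  95.5  -7.3  -2.1] 11.6 4.502713189642041
196 0.1 0 [ 11.3   1.  -58.3  95.5  -3.5   1.8] 22.1 7.289250488001171
196 0.1 -12 [ 20.4   0.2 -58.3  44.3 -15.5  44.1] 11.3 3.690495548209876
196 0.16 0 [ 27.5 -15.1 -58.3  42.9 -22.4  43.1] 13.5 3.924890624127715
196 0.16 -12 [ 25.8 -10.3 -53.6  25.8 -26.1  60.2] 0.0 1.7600504387260685e-14
real	0m18.402s
user	0m18.775s
sys	0m0.147s
```

```bash
cat > fit.py <<'E'
from h import *
import json,itertools
from scipy.optimize import least_squares
E=lambda a,x:R.from_euler(a,x,degrees=True)
L_=[json.loads(l) for l in open('log.txt')];Q=np.array([l[0] for l in L_]);X=np.array([l[1] for l in L_]);T=R.from_euler('xyz',[l[2] for l in L_],degrees=True)
def rots(q,x,S):
    o1,ob,o4,o5,o6=x;A=E('z',S[0]*q[0]+o1);B=A*E('y',S[1]*q[1]+S[2]*q[2]+ob)
    C=B*E('x',S[3]*q[3]+o4);V=C*E('y',S[4]*q[4]+o5);W=V*E('x',S[5]*q[5]+o6);return A,B,C,V,W
best=None
if __name__=='__main__':
  out=[]
  for S in itertools.product((1,),(1,),(1,-1),(1,-1),(1,-1),(1,-1)):
    for o6 in(-100,0,100,180):
      f=lambda x:np.concatenate([((rots(q,x,S)[4]*E('y',90)).inv()*t).as_rotvec(degrees=True) for q,t in zip(Q,T)])
      r=least_squares(f,[-16.4,0,0,0,o6],x_scale=20);out.append((r.cost,S,r.x,np.abs(r.fun).max()))
  out.sort(key=lambda o:o[0])
  for o in out[:6]:print(o)
  _,S,x,_=out[0]
  M=[];y=[]
  for q,P in zip(Q,X):
    A,B,C,V,W=rots(q,x,S);U=A*E('y',S[1]*q[1])
    M.append(np.c_[A.as_matrix(),U.as_matrix()[:,[0,2]],B.as_matrix()[:,[0,2]],V.as_matrix()[:,[0,2]]]);y.append(P)
  M=np.vstack(M);y=np.concatenate(y);l=np.linalg.lstsq(M,y,rcond=1e-3)[0];print(l.round(3),np.abs(M@l-y).max(),np.linalg.svd(M)[1].round(3))
E
python3 fit.py
```

```text
(np.float64(2.311175266969622e-08), (1, 1, -1, -1, -1, -1), array([-1.03538906e-04,  7.70489274e-05,  8.37547873e-05, -3.10401766e-05,
        2.69999854e+02]), np.float64(0.00013547629534718032))
(np.float64(2.311175267130593e-08), (1, 1, -1, 1, -1, -1), array([-1.03539284e-04,  1.80000077e+02, -8.37549431e-05, -1.80000031e+02,
        2.69999854e+02]), np.float64(0.00013547621322025676))
(np.float64(2.311175267157239e-08), (1, 1, -1, -1, 1, -1), array([-1.03539218e-04,  7.70494514e-05,  1.80000084e+02,  3.10405814e-05,
        8.99998541e+01]), np.float64(0.00013547614950393404))
(np.float64(2.311175267286479e-08), (1, 1, -1, -1, 1, -1), array([3.59999896e+02, 7.70482852e-05, 1.80000084e+02, 3.10401471e-05,
       8.99998541e+01]), np.float64(0.00013547709995692021))
(np.float64(2.311175267293704e-08), (1, 1, -1, -1, -1, -1), array([-1.03539293e-04,  7.70490011e-05,  8.37544394e-05, -3.10401691e-05,
        2.69999854e+02]), np.float64(0.00013547631040342168))
(np.float64(2.311175267375837e-08), (1, 1, -1, -1, -1, -1), array([-1.03538962e-04,  7.70492468e-05,  8.37548667e-05, -3.10404676e-05,
       -9.00001459e+01]), np.float64(0.0001354762468861558))
[ 0.286 -0.193  0.005 -0.13   0.625  0.099  0.096  0.468  0.125] 0.03954548721355211 [4.409 4.323 2.257 1.042 0.596 0.448 0.237 0.222 0.204]
```

```bash
cat > kin.py <<'E'
from fit import *
S=(1,1,-1,-1,-1,-1);x0=[0,0,0,0,-90]
def cols(q):
    A,B,C,V,W=rots(q,x0,S);U=A*E('y',q[1])
    return np.c_[A.as_matrix()[:,[2]],U.as_matrix()[:,[2]],B.as_matrix()[:,[0,2]],V.as_matrix()[:,[0,1]]],W*E('y',90)
M=np.vstack([cols(q)[0] for q in Q]);l=np.linalg.lstsq(M,X.ravel(),rcond=None)[0]
def fk(q):
    m,W=cols(q);return m@l,W
lo=np.array([-176.03,-82.01,-58.28,-173.87,-174.79,-173.66]);hi=np.array([176.03,121.73,71.71,95.51,-.11,173.66])
def ik(P,Rt,q0):
    bb=None
    for g in (q0,[0,0,-40,-30,-40,90],[20,0,-40,60,-20,0],[20,0,-40,0,-20,60]):
        f=lambda q:np.r_[(fk(q)[0]-P)*1000,(fk(q)[1].inv()*Rt).as_rotvec()*200]
        r=least_squares(f,np.clip(g,lo+.5,hi-.5),bounds=(lo,hi))
        if bb is None or r.cost<bb.cost-.01:bb=r
    return bb.x.round(1),np.abs(bb.fun[:3]).max().round(1),(np.abs(bb.fun[3:]).max()/200*57).round(1)
if __name__=='__main__':
    print(l.round(4),np.abs(M@l-X.ravel()).max())
    D,F,G=frames([.6595,.0235,0],5.27)
    for b in (153.5,175,196):
      for h in (.045,.1,.16):
        for tilt in(0,-10):
          P,Rt=leverpose(D,F,b,h);print(b,h,tilt,*ik(P,Rt*E('y',tilt),Q[-1]))
E
python3 kin.py
```

```text
[ 0.1988  0.6016  0.4636  0.      0.359  -0.1918] 1.044916906056681e-07
153.5 0.045 0 [ 18.9   7.6 -38.7 -30.3  -0.1  83.6] 7.0 9.6
153.5 0.045 -10 [ 20.    6.8 -51.9  31.3  -1.9  19.9] 1.7 2.5
153.5 0.1 0 [ 17.   -1.8 -58.3  49.5  -2.2   4.4] 9.2 9.3
153.5 0.1 -10 [ 17.7  -1.  -58.3  48.8  -2.5   4.4] 0.2 0.2
153.5 0.16 0 [ 24.3 -10.3 -58.3  41.4 -11.5   6.9] 7.1 6.7
153.5 0.16 -10 [ 28.2  -9.2 -52.6  25.  -17.7  20.3] 0.0 0.0
175 0.045 0 [ 1.760e+01  7.600e+00 -3.900e+01 -3.000e+01 -1.000e-01  1.058e+02] 6.3 8.6
175 0.045 -10 [ 14.2   6.5 -55.4  52.5  -1.9  24.8] 3.4 3.3
175 0.1 0 [ 15.8  -1.7 -58.3  43.9  -0.4  32.6] 8.1 7.6
175 0.1 -10 [ 16.9  -0.9 -58.3  52.2  -5.7  22.8] 0.8 0.7
175 0.16 0 [ 22.5 -10.4 -58.3  38.1 -10.1  33.3] 6.5 5.8
175 0.16 -10 [ 27.   -9.1 -54.4  32.1 -18.8  35.4] 0.0 0.0
196 0.045 0 [ 1.670e+01  7.600e+00 -3.990e+01 -2.530e+01 -1.000e-01  1.226e+02] 5.8 6.9
196 0.045 -10 [ -0.7   6.3 -57.6  94.   -0.1  16.9] 5.1 4.2
196 0.1 0 [ 16.1  -1.4 -56.6  34.   -0.1  63.3] 6.2 7.4
196 0.1 -10 [ 15.2  -0.7 -58.3  57.5  -8.2  39.7] 2.0 1.5
196 0.16 0 [ 20.1 -10.3 -58.3  36.8  -8.6  57.5] 5.6 4.6
196 0.16 -10 [ 24.3  -8.9 -57.   42.2 -18.2  48.3] 0.0 0.0
```

```bash
cat >> kin.py <<'E'
def iks(P,Rt,n=60,seed=0):
    g=np.random.default_rng(seed);sol=[]
    for _ in range(n):
        f=lambda q:np.r_[(fk(q)[0]-P)*1000,(fk(q)[1].inv()*Rt).as_rotvec()*200]
        r=least_squares(f,g.uniform(lo,hi)*.6+.4*np.array([0,0,-30,-30,-40,0]).clip(lo,hi),bounds=(lo,hi),max_nfev=60)
        if r.cost<.05 and not any(np.abs(r.x-s).max()<3 for s in sol):sol.append(r.x)
    return sol
E
python3 - <<'E'
from kin import *
D,F,G=frames([.6595,.0235,0],5.27)
for b in (153.5,196):
  for tilt in (0,-10,-16,-22):
    P,Rt=leverpose(D,F,b,.045);print(b,tilt,[list(s.round(0)) for s in iks(P,Rt*E('y',tilt))])
E
```

```text
153.5 0 []
153.5 -10 []
153.5 -16 [[np.float64(23.0), np.float64(8.0), np.float64(-39.0), np.float64(2.0), np.float64(-16.0), np.float64(47.0)]]
153.5 -22 [[np.float64(19.0), np.float64(10.0), np.float64(-29.0), np.float64(-10.0), np.float64(-29.0), np.float64(61.0)]]
196 0 []
196 -10 []
196 -16 [[np.float64(11.0), np.float64(7.0), np.float64(-56.0), np.float64(68.0), np.float64(-7.0), np.float64(31.0)]]
196 -22 [[np.float64(24.0), np.float64(10.0), np.float64(-44.0), np.float64(31.0), np.float64(-23.0), np.float64(58.0)]]
```

```bash
cat >> h.py <<'E'
def lp2(D,F,b,h,rad=.062,tb=165,tilt=-17):
    "pinch pose with constant tool axis: tool y perpendicular to lever, z tilted off spindle"
    P,R0=leverpose(D,F,b,h,rad);z=(leverpose(D,F,tb,h)[1]*R.from_euler('y',tilt,degrees=True)).as_matrix()[:,2]
    x=R0.as_matrix()[:,0];y=np.cross(z,x);y/=np.linalg.norm(y);return P,R.from_matrix(np.c_[np.cross(y,z),y,z])
E
python3 - <<'E'
from kin import *
D,F,G=frames([.6595,.0235,0],5.27)
for tb in(153,165,180):
 for tilt in(-15,-18):
  print(tb,tilt)
  for b,h in((153.5,.12),(153.5,.05),(175,.05),(196,.05),(196,.12)):
    P,Rt=lp2(D,F,b,h,tb=tb,tilt=tilt);print(b,h,*ik(P,Rt,Q[-1]))
E
```

```text
153 -15
153.5 0.12 [ 27.1  -2.5 -45.8   9.5 -19.8  35.9] 0.0 0.0
153.5 0.05 [ 24.4   6.9 -45.4  10.9 -10.6  36.5] 0.0 0.0
175 0.05 [ 21.9   7.1 -43.2   4.  -12.4  67.7] 0.0 0.0
196 0.05 [ 18.7   7.6 -39.7  -2.4 -15.4  98.2] 0.0 0.0
196 0.12 [ 20.5  -1.6 -41.8   0.5 -22.5  93.8] 0.0 0.0
153 -18
153.5 0.12 [ 25.3  -1.1 -39.9   0.7 -26.1  45.8] 0.0 0.0
153.5 0.05 [ 23.1   7.9 -37.9  -2.  -19.1  50.3] 0.0 0.0
175 0.05 [ 20.1   8.1 -36.8  -5.5 -20.1  78.8] 0.0 0.0
196 0.05 [ 16.7   8.6 -34.6  -8.8 -22.2 106.3] 0.0 0.0
196 0.12 [ 18.4  -0.2 -36.9  -5.5 -28.5 101.4] 0.0 0.0
165 -15
153.5 0.12 [ 28.4  -2.4 -48.2  18.1 -20.1  25.6] 0.0 0.0
153.5 0.05 [ 23.2   6.6 -51.3  30.8  -7.7  16.8] 0.0 0.0
175 0.05 [ 22.1   6.8 -49.5  23.1  -8.8  47.8] 0.0 0.0
196 0.05 [ 20.4   7.3 -45.4  13.1 -12.   80.9] 0.0 0.0
196 0.12 [ 22.7  -1.9 -45.1  10.1 -21.6  82.3] 0.0 0.0
165 -18
153.5 0.12 [ 27.8  -1.1 -42.6   9.5 -26.2  34.3] 0.0 0.0
153.5 0.05 [ 25.2   7.8 -42.1  10.6 -17.6  35.1] 0.0 0.0
175 0.05 [ 22.7   7.9 -41.3   7.2 -18.   63.3] 0.0 0.0
196 0.05 [ 19.8   8.3 -39.    3.1 -19.7  91.7] 0.0 0.0
196 0.12 [ 21.5  -0.5 -40.2   3.8 -27.4  89.6] 0.0 0.0
180 -15
153.5 0.12 [ 29.3  -2.4 -51.5  29.7 -20.3  12.5] 0.0 0.0
153.5 0.05 [ 11.7   6.1 -58.3  72.4  -2.8 -15.5] 0.1 0.1
175 0.05 [ 10.9   6.2 -58.3  67.3  -2.4  12.5] 0.3 0.3
196 0.05 [ 13.4   6.5 -56.2  53.3  -4.3  45.9] 0.0 0.0
196 0.12 [ 24.2  -2.2 -49.8  23.5 -20.1  67.1] 0.0 0.0
180 -18
153.5 0.12 [ 30.2  -1.1 -46.4  21.  -26.1  20. ] 0.0 0.0
153.5 0.05 [ 25.8   7.5 -48.2  29.5 -15.5  14.6] 0.0 0.0
175 0.05 [ 23.6   7.5 -48.3  27.4 -14.8  41. ] 0.0 0.0
196 0.05 [ 21.6   7.8 -46.2  22.4 -16.   70. ] 0.0 0.0
196 0.12 [ 24.6  -0.9 -45.   16.5 -25.9  73.9] 0.0 0.0
```

```bash
python3 - <<'E'
from h import *
D,F,G=frames([.6595,.0235,0],5.27)
P,Rt=lp2(D,F,153.5,.12,tilt=-18);print(P,togo(P,Rt))
P2,_=lp2(D,F,153.5,.048,tilt=-18);print(Rt.inv().apply(P2-P)*1000)
E
```

```text
[0.53782558 0.04005856 0.18625966] (array([39.9, 28.8, 37.9]), array([-2.9, 19.9,  3.3]))
[21.75696268 -4.65430183 68.47606917]
```

>>> move_arm(
  motion=[
    [[20,15,0],[-3,7,3],0.4],
    [[30,25,10],[-3,14,3],0.4],
    [[40,29,38],[-3,20,3],0.4],
    [[40,29,38],[-3,20,3],0.4],
    [[40,29,38],[-3,20,3],0.4],
    [[40,29,38],[-3,20,3],0.4],
    [[40,29,38],[-3,20,3],0.4],
  ],
)

```text
clock: 4.5
tool_pos: [0.5371, 0.0359, 0.1882]
orientation: [-165.5, -18.3, -22.3]
force: [-0.2, 0.6, 1.0]
opening: 0.0524
gripper_force: 0.0
```

```bash
python3 - <<'E'
from h import *
D,F,G=frames([.6595,.0235,0],5.27)
P2,Rt=lp2(D,F,153.5,.048,tilt=-18);print(togo(P2,Rt))
s=snap('wrist','w3.png');im=s['color']
cv2.imwrite('pics/w3.png',im[60:330,100:560])
for r in (.085,.05,-.03,0):print(proj(s,D+F@[r*np.cos(2.679),r*np.sin(2.679),.054])-[100,60])
E
```

```text
(array([20.2, -7.9, 71.1]), array([-0.2, -0.2,  0.3]))
[208.98871349 161.97304009]
[208.24363123 121.90432434]
[205.83060284  -6.58969836]
[206.88424977  49.28225556]
```

View pics/w3.png

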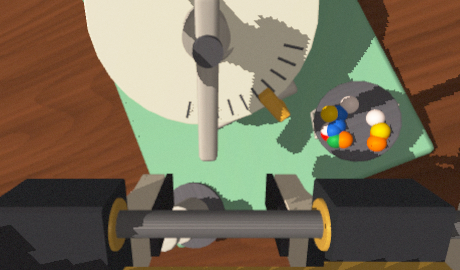

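The lever runs straight down to (208,159) in the crop, matching the predicted (209,162). I'll descend and pinch.

>>> move_arm(
  motion=[
    [[10,-8,25],[0,0,0],0.4],
    [[20,-8,50],[0,0,0],0.4],
    [[20,-8,71],[0,0,0],0.4],
    [[20,-8,71],[0,0,0],0.4],
    [[20,-8,71],[0,0,0],0.7],
    [[20,-8,71],[0,0,0],0.8],
    [[20,-8,71],[0,0,0],0.9],
    [[20,-8,71],[0,0,0],1.0],
  ],
)

```text
clock: 5.22
tool_pos: [0.5833, 0.0434, 0.1311]
orientation: [-165.5, -18.4, -22.4]
force: [0.9, 0.0, -0.6]
opening: 0.0313
gripper_force: 0.0
```

```bash
python3 - <<'E'
from h import *
D,F,G=frames([.6595,.0235,0],5.27)
o=ctrl.get_obs();print(o['tool_pos'],o['orientation'],o['force'],o['opening'],o['gripper_force'],F.T@(o['tool_pos']-D))
R0=R.from_euler('xyz',o['orientation'],degrees=True)
print('lever bearing by tool',np.degrees(np.arctan2(*(F.T@-R0.as_matrix()[:,0])[1::-1]))%360)
s=snap('wrist')
for b in (160.5,167.5,174.5,181.5,188.5,193,195.9):
    P,Rt=lp2(D,F,b,.048,tilt=-18);print(b,*togo(P,Rt))
E
```

```text
[0.58327747 0.04339072 0.13105834] [-165.46076149  -18.39522848  -22.35627362] [ 0.87970281  0.03281106 -0.552146  ] 0.031325959399197655 0.0 [-0.05606322  0.02680762  0.04842419]
lever bearing by tool 152.54503625455757
160.5 [0.9 6.4 0.5] [-0.1 -0.2 -7.1]
167.5 [ 2.4 13.9  0.5] [ -0.1  -0.2 -14.5]
174.5 [ 4.7 21.1  0.3] [ -0.1  -0.2 -21.9]
181.5 [ 7.8 28.  -0.3] [ -0.1  -0.3 -29.2]
188.5 [11.6 34.4 -1.1] [ -0.1  -0.3 -36.4]
193 [14.5 38.3 -1.7] [ -0.1  -0.3 -41.1]
195.9 [16.5 40.7 -2.2] [ -0.1  -0.3 -44.1]
```

>>> move_arm(
  motion=[
    [[0,0,0],[0,0,0],1.0],
    [[0,0,0],[0,0,0],1.0],
    [[0,0,0],[0,0,0],1.0],
    [[0,0,0],[0,0,0],1.0],
    [[0,0,0],[0,0,0],1.0],
    [[0,0,0],[0,0,0],1.0],
  ],
)

```text
clock: 5.77
tool_pos: [0.5832, 0.0438, 0.1303]
orientation: [-165.5, -18.4, -22.3]
force: [-6.0, 2.6, 6.3]
opening: 0.0149
gripper_force: 30.0
```

>>> move_arm(
  motion=[
    [[0.5,3,0],[0,0,-4],1.0],
    [[1,6.5,0.5],[0,0,-7],1.0],
    [[1.5,10,0.5],[0,0,-11],1.0],
    [[2.4,14,0.5],[0,0,-14.5],1.0],
    [[3.5,17.5,0.5],[0,0,-18],1.0],
    [[4.7,21,0.3],[0,0,-22],1.0],
    [[4.7,21,0.3],[0,0,-22],1.0],
  ],
)

```text
clock: 6.35
tool_pos: [0.5811, 0.0221, 0.126]
orientation: [-173.7, -22.4, 1.0]
force: [-1.8, 2.3, 3.1]
opening: 0.0143
gripper_force: 30.0
```

```bash
python3 - <<'E'
from h import *
D,F,G=frames([.6595,.0235,0],5.27)
o=ctrl.get_obs();print(o['force'],o['opening'],o['gripper_force'],F.T@(o['tool_pos']-D))
s=snap('wrist','w4.png');cv2.imwrite('pics/w4.png',s['color'][60:330,100:560])
for b in (181.5,188.5,193,195.9):
    P,Rt=lp2(D,F,b,.048,tilt=-18);print(b,*togo(P,Rt))
    print(proj(s,D+F@[.085*np.cos(np.radians(b)),.085*np.sin(np.radians(b)),.012])-[100,60])
E
```

```text
[-1.76861696  2.33141102  3.05033654] 0.014302514060664193 30.0069522857666 [-0.06244985  0.00578361  0.04722875]
181.5 [ 0.7  7.3 -1.5] [-0.  -0.2 -7.2]
[237.06332243 189.87493278]
188.5 [ 1.9 14.7 -2.3] [  0.   -0.2 -14.5]
[252.99743607 188.43342037]
193 [ 3.1 19.4 -2.9] [  0.   -0.2 -19.1]
[263.22374412 186.73997088]
195.9 [ 4.1 22.3 -3.4] [  0.   -0.2 -22.1]
[269.79610066 185.32558464]
```

View pics/w4.png

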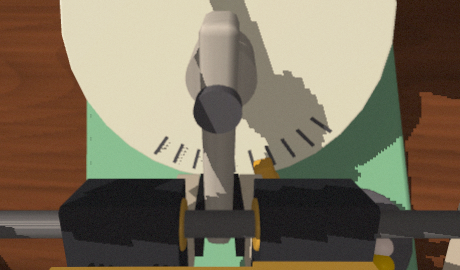

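>>> move_arm(
  motion=[
    [[0.3,3.5,-0.5],[0,0,-3.5],1.0],
    [[0.7,7.3,-1.5],[0,0,-7],1.0],
    [[1.2,11,-2],[0,0,-11],1.0],
    [[1.9,14.7,-2.3],[0,0,-14.5],1.0],
    [[3,19,-3],[0,0,-19],1.0],
    [[4,22,-3.4],[0,0,-22],1.0],
    [[4,22,-3.4],[0,0,-22],1.0],
    [[4,22,-3.4],[0,0,-22],1.0],
  ],
)

```text
clock: 7.07
tool_pos: [0.5843, -0.0003, 0.1277]
orientation: [177.1, -22.9, 24.4]
force: [3.5, -1.3, -3.4]
opening: 0.0159
gripper_force: 30.0
```

>>> move_arm(
  motion=[
    [[0,0,0],[0,0,0],0.5],
    [[0,0,0],[0,0,0],0.5],
    [[0,0,0],[0,0,0],0.5],
    [[-5,0,-20],[0,0,0],0.5],
    [[-15,0,-40],[0,0,0],0.5],
    [[-20,0,-70],[0,0,0],0.5],
    [[-20,0,-70],[0,0,0],0.5],
    [[-20,0,-70],[0,0,0],0.5],
  ],
)

```text
clock: 7.73
tool_pos: [0.5418, -0.0156, 0.1867]
orientation: [177.0, -23.2, 24.6]
force: [0.2, -0.7, -0.1]
opening: 0.0439
gripper_force: 0.0
```

```bash
python3 - <<'E'
from h import *
s=snap('wrist','w5f.png');im=s['color'][60:330,100:560]
t=snap('top')['color'];c=cv2.resize(t[140:185,255:310],(330,270),interpolation=cv2.INTER_CUBIC)
cv2.imwrite('pics/w5.png',np.hstack([im,c]))
E
```

```text
(no output)
```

View pics/w5.png

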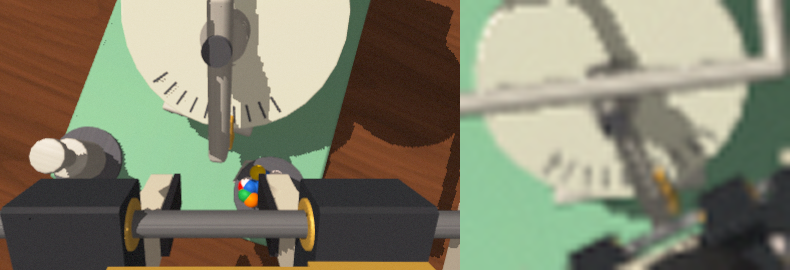

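```bash
python3 - <<'E'
from h import *
D,F,G=frames([.6595,.0235,0],5.27)
s=snap('wrist');im=s['color'];hsv=cv2.cvtColor(im,cv2.COLOR_BGR2HSV)
t=cv2.inRange(hsv,(10,130,80),(28,255,255));t[:160]=0;t[222:]=0;t[:,:315]=0;t[:,345:]=0
ys,xs=np.nonzero(t);print('brass px',len(xs),xs.min(),xs.max(),ys.min(),ys.max())
for y in range(ys.min(),ys.max()+1,4):print(y,xs[ys==y].min() if (ys==y).any() else 0,xs[ys==y].max() if (ys==y).any() else 0)
P=lambda b,r,w,h:(lambda B:proj(s,D+F@[r*np.cos(B)-w*np.sin(B),r*np.sin(B)+w*np.cos(B),h]).round(1))(np.radians(b))
for b in (191,194,197,200):
    print(b,'tab +edge in/out',P(b,.07,.006,.012),P(b,.1,.006,.012),'-edge',P(b,.07,-.006,.012),P(b,.1,-.006,.012),'lever tip L/R',P(b,.085,-.007,.054),P(b,.085,.007,.054),'rear',P(b,-.03,-.007,.054),P(b,-.03,.007,.054))
g=cv2.cvtColor(im,cv2.COLOR_BGR2GRAY)
for y in (100,140,150,180,190,200,210):print(y,g[y,300:345:1].tolist())
E
```

```text
brass px 108 329 334 175 208
175 331 333
179 330 333
183 331 333
187 330 332
191 330 333
195 331 333
199 330 333
203 330 332
207 329 331
191 tab +edge in/out [326.3 178.7] [323.  208.3] -edge [312.1 176.5] [309.7 206.1] lever tip L/R [299.1 220. ] [317.5 223.1] rear [309.2  49.9] [334.8  52.8]
194 tab +edge in/out [330.7 178.9] [328.9 208.8] -edge [316.4 177.4] [315.5 207.2] lever tip L/R [304.9 221.2] [323.4 223.6] rear [306.3  50.4] [332.   51.8]
197 tab +edge in/out [335.1 179. ] [334.8 209.1] -edge [320.8 178.1] [321.3 208.1] lever tip L/R [310.8 222.2] [329.4 223.8] rear [303.5  51.1] [329.1  51. ]
200 tab +edge in/out [339.5 178.8] [340.7 209.1] -edge [325.1 178.6] [327.2 208.7] lever tip L/R [316.7 223. ] [335.4 223.8] rear [300.7  51.9] [326.1  50.3]
100 [186, 165, 165, 148, 87, 52, 48, 50, 52, 68, 83, 85, 83, 83, 81, 83, 80, 83, 81, 87, 85, 80, 84, 81, 83, 83, 83, 76, 68, 60, 65, 83, 87, 94, 99, 99, 102, 99, 101, 98, 101, 97, 100, 97, 96]
140 [225, 225, 224, 225, 225, 224, 222, 193, 105, 96, 94, 97, 103, 104, 98, 97, 99, 98, 117, 137, 146, 165, 157, 147, 137, 127, 121, 110, 
[... 423 characters left out ...]
19, 108, 95, 88, 85, 130, 162, 138, 82, 63, 91, 179, 222, 224, 226, 199, 133, 132, 134, 134]
190 [90, 89, 90, 88, 89, 87, 89, 88, 88, 93, 93, 96, 98, 100, 99, 98, 99, 101, 98, 98, 100, 97, 104, 125, 127, 115, 103, 93, 87, 93, 117, 127, 102, 90, 94, 97, 103, 104, 100, 105, 103, 110, 110, 108, 111]
200 [185, 185, 186, 185, 185, 186, 185, 177, 145, 93, 96, 98, 98, 100, 100, 95, 97, 101, 102, 96, 96, 96, 96, 96, 95, 93, 88, 90, 86, 102, 111, 90, 86, 87, 88, 89, 91, 91, 85, 88, 90, 88, 91, 90, 90]
210 [184, 185, 186, 186, 186, 183, 187, 187, 171, 125, 95, 93, 95, 97, 96, 97, 98, 101, 102, 99, 99, 98, 96, 94, 94, 96, 92, 88, 124, 158, 130, 88, 135, 171, 133, 89, 90, 89, 90, 88, 88, 90, 89, 91, 88]
```

The lever is at about 196° and the tab at about 195.6°, so they match within 1°. The wrist picture also shows the tab directly under the lever. Next is the mallet.

```bash
cat >> h.py <<'E'
def mal(s,prior=None):
    "wood mask on image -> handle axis line at z"
def down(yaw):
    c,n=np.cos(np.radians(yaw)),np.sin(np.radians(yaw));return R.from_matrix(np.array([[c,n,0],[n,-c,0],[0,0,-1.]]))
E
python3 - <<'E'
from kin import *
t=snap('top');im=t['color'];hsv=cv2.cvtColor(im,cv2.COLOR_BGR2HSV)
m=cv2.inRange(hsv,(15,60,150),(32,200,255));m[:185]=0;m[240:]=0;m[:,:374]=0;m[:,400:]=0
ys,xs=np.nonzero(m);print(len(xs),xs.min(),xs.max(),ys.min(),ys.max())
c=cv2.inRange(hsv,(5,90,120),(18,220,255));c[:170]=0;c[215:]=0;c[:,:350]=0;c[:,394:]=0
(cx,cy),r=cv2.minEnclosingCircle(np.c_[np.nonzero(c)[::-1]].astype(np.float32));print('coaster px',cx,cy,r,'->',onz(t,cx,cy,.006))
p=np.array([onz(t,a,b,.051)[:2] for a,b in zip(xs+.5,ys+.5)]);mu=p.mean(0);U,S_,Vt=np.linalg.svd(p-mu);d=Vt[0]*np.sign(Vt[0][0]);pr=(p-mu)@d
print('handle mean',mu,'dir',d,np.degrees(np.arctan2(d[1],d[0])),'ends',mu+d*pr.min(),mu+d*pr.max(),'len',np.ptp(pr))
h=onz(t,378,189,.074)[:2];e=mu+d*pr.min();print('head',h,'end-head',np.linalg.norm(h-e))
yaw=np.degrees(np.arctan2(d[1],d[0]));g=e+d*.127;print('grip',g)
V=np.r_[g-.02*d,.22];print(togo(V,down(yaw)),ik(V,down(yaw),ctrl.get_obs()['joint_pos']),ctrl.get_obs()['joint_pos'].round(0))
E
```

```text
219 374 391 185 231
coaster px 375.5 196.5 20.94049072265625 -> [ 0.5032474  -0.34651021  0.006     ]
handle mean [ 0.43771697 -0.36911005] dir [0.95288937 0.30331807] 17.657003634139915 ends [ 0.36040153 -0.39372065] [ 0.52865017 -0.34016474] len 0.17656682010530253
head [ 0.5240274 -0.3479122] end-head 0.1699171548635197
grip [ 0.48141848 -0.35519925]
(array([-184.5,  287. , -102.6]), array([  1.5, -23. ,   6.3])) (array([-18.9,  13.3, -12.9,  -0. , -63.7, 126.6]), np.float64(0.0), np.float64(0.0)) [ 20.  -0. -39.   2. -28.  92.]
```

>>> move_arm(
  motion=[
    [[-20,20,-50],[0,0,0],0.2],
    [[-40,60,-80],[0,0,0],0.2],
    [[-184,287,-103],[1.5,-23,6.3],0.2],
    [[-184,287,-103],[1.5,-23,6.3],0.2],
    [[-184,287,-103],[1.5,-23,6.3],0.2],
    [[-184,287,-103],[1.5,-23,6.3],0.2],
    [[-184,287,-103],[1.5,-23,6.3],0.2],
    [[-184,287,-103],[1.5,-23,6.3],0.2],
    [[-184,287,-103],[1.5,-23,6.3],0.2],
    [[-184,287,-103],[1.5,-23,6.3],0.2],
  ],
)

```text
clock: 8.77
tool_pos: [0.4612, -0.3667, 0.2184]
orientation: [-179.9, 0.1, 17.4]
force: [1.6, -0.0, -0.4]
opening: 0.0701
gripper_force: 0.0
```

>>> move_arm(
  motion=[
    [[0,0,0],[0,0,0],0.2],
    [[0,0,0],[0,0,0],0.2],
  ],
)

```text
clock: 8.93
tool_pos: [0.4625, -0.3613, 0.2198]
orientation: [-179.9, -0.0, 17.5]
force: [-0.3, 0.6, 0.7]
opening: 0.0704
gripper_force: 0.0
```

```bash
cat > mm.py <<'E'
from kin import *
s=snap('wrist','w6.png');im=s['color'];hsv=cv2.cvtColor(im,cv2.COLOR_BGR2HSV)
for n,P in (('head',[.524,-.348,.074]),('coaster',[.513,-.340,.006]),('end',[.360,-.394,.051]),('grip',[.481,-.355,.051])):print(n,proj(s,P).round(0))
for n,lo_,hi_ in (('wood',(15,60,120),(32,200,255)),('cork',(5,80,80),(17,255,255)),('grey',(0,0,90),(179,40,255))):
    m=cv2.morphologyEx(cv2.inRange(hsv,lo_,hi_),cv2.MORPH_OPEN,np.ones((3,3)))
    for c in sorted(cv2.findContours(m,0,2)[0],key=cv2.contourArea)[::-1][:5]:print(n,cv2.contourArea(c),cv2.boundingRect(c))
E
python3 mm.py
```

```text
head [325. 125.]
coaster [314. 129.]
end [319. 276.]
grip [318. 167.]
wood 8233.0 (254, 65, 113, 206)
wood 3985.5 (255, 322, 339, 17)
wood 1300.0 (443, 96, 91, 63)
wood 551.5 (590, 179, 38, 27)
wood 538.5 (175, 259, 24, 52)
cork 120828.0 (0, 0, 640, 271)
cork 3857.0 (224, 298, 183, 40)
cork 408.5 (593, 180, 29, 24)
cork 97.0 (578, 228, 23, 8)
cork 60.0 (629, 240, 11, 11)
grey 1979.5 (297, 97, 51, 52)
grey 1707.0 (0, 13, 117, 47)
grey 1148.0 (548, 186, 92, 34)
grey 908.0 (566, 236, 74, 37)
grey 867.5 (415, 150, 41, 33)
```

View pics/w6.png

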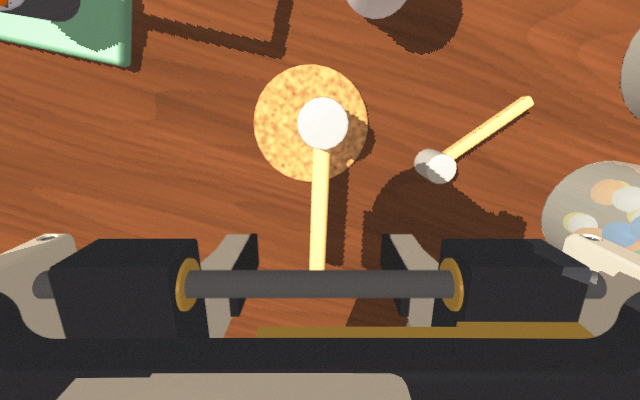

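The mallet's head is centred at (322,123), with the handle running from (320,150) to (317,270). The coaster is centred at (311,123). The tin is at (378,5), off to the far side, and a small look-alike is at (436,166).

```bash
python3 - <<'E'
from kin import *
s=snap('wrist');im=s['color'];hsv=cv2.cvtColor(im,cv2.COLOR_BGR2HSV)
m=cv2.inRange(hsv,(15,60,120),(32,200,255));m[:155]=0;m[266:]=0;m[:,:300]=0;m[:,:][:,340:]=0
ys,xs=np.nonzero(m);p=np.array([onz(s,a+.5,b+.5,.051)[:2] for a,b in zip(xs,ys)]);mu=p.mean(0);d=np.linalg.svd(p-mu)[2][0];d*=np.sign(d[0])
w=np.percentile((p-mu)@[-d[1],d[0]],[2,98]);print('dir',np.degrees(np.arctan2(d[1],d[0])),mu,'width',np.ptp(w))
h=onz(s,322.5,123,.074)[:2];a=onz(s,297,123,.074);b=onz(s,348,123,.074);print('head',h,np.linalg.norm(a-b),'off-axis',(h-mu)@[-d[1],d[0]])
c=onz(s,311,124,.006)[:2];print('coaster',c,np.linalg.norm(onz(s,254,124,.006)-onz(s,368,124,.006)),'head-coaster',h-c)
ha=mu+d*((h-mu)@d);g=ha-.045*d;yaw=np.degrees(np.arctan2(d[1],d[0]));print('axis',ha,'grip',g)
print(togo(np.r_[g,.12],down(yaw)),togo(np.r_[g,.042],down(yaw)))
E
```

```text
dir 19.200237708776857 [ 0.44224754 -0.36628393] width 0.028339554101465443
head [ 0.52537588 -0.3444851 ] 0.046809501836558284 off-axis -0.006752186786339227
coaster [ 0.51738908 -0.33403337] 0.12959383521752324 head-coaster [ 0.00798679 -0.01045173]
axis [ 0.52315528 -0.3381085 ] grip [ 0.4806584  -0.35290768]
(array([ 18.8,  -1.7, 100.8]), array([-0. , -0.1, -1.5])) (array([ 18.7,  -1.7, 178.8]), array([-0. , -0.1, -1.5]))
```

```bash
python3 - <<'E'
from kin import *
s=snap('wrist');im=s['color'];hsv=cv2.cvtColor(im,cv2.COLOR_BGR2HSV)
m=cv2.inRange(hsv,(18,60,200),(32,255,255));m[:185]=0;m[266:]=0;m[:,:300]=0;m[:,340:]=0
for y in(190,210,230,250,264):x=np.nonzero(m[y])[0];print(y,x.min(),x.max())
ys,xs=np.nonzero(m);p=np.array([onz(s,a+.5,b+.5,.051)[:2] for a,b in zip(xs,ys)]);mu=p.mean(0);d=np.linalg.svd(p-mu)[2][0];d*=np.sign(d[0])
print('width',np.ptp(np.percentile((p-mu)@[-d[1],d[0]],[2,98])))
h=onz(s,322.5,123,.074)[:2];print('off-axis',(h-mu)@[-d[1],d[0]])
yaw=np.degrees(np.arctan2(d[1],d[0]));e=h-mu;print('yaw',yaw,'via head',np.degrees(np.arctan2(e[1],e[0])))
ha=mu+d*((h-mu)@d);g=ha-.045*d;print(ha,g,togo(np.r_[g,.042],down(yaw)))
E
```

```text
190 312 327
210 311 326
230 311 326
250 310 325
264 310 324
width 0.01648135933126932
off-axis 0.001029354901294414
yaw 15.444043657586045 via head 15.978199162691395
[ 0.52597992 -0.34509516] [ 0.48260483 -0.35707853] (array([ 19. ,   2.9, 179.1]), array([ 0. , -0.1,  2.3]))
```

>>> move_arm(
  motion=[
    [[19,3,30],[0,0,2],0.3],
    [[19,3,65],[0,0,2],0.3],
    [[19,3,100],[0,0,2],0.3],
    [[19,3,130],[0,0,2],0.3],
    [[19,3,155],[0,0,2],0.3],
    [[19,3,177],[0,0,2],0.3],
    [[19,3,177],[0,0,2],0.3],
    [[19,3,177],[0,0,2],0.6],
    [[19,3,177],[0,0,2],0.8],
    [[19,3,177],[0,0,2],1.0],
  ],
)

```text
clock: 9.92
tool_pos: [0.4837, -0.3584, 0.0464]
orientation: [179.9, -0.3, 15.7]
force: [0.6, 0.3, 0.0]
opening: 0.0467
gripper_force: 0.0
```

>>> move_arm(
  motion=[
    [[0,0,0],[0,0,0],1.0],
    [[0,0,0],[0,0,0],1.0],
    [[0,0,0],[0,0,0],1.0],
    [[0,0,0],[0,0,0],1.0],
    [[0,0,0],[0,0,0],1.0],
    [[0,0,0],[0,0,0],1.0],
    [[0,0,0],[0,0,0],1.0],
  ],
)

```text
clock: 10.5
tool_pos: [0.4822, -0.3583, 0.0446]
orientation: [180.0, -0.1, 15.6]
force: [-1.6, 0.3, 4.5]
opening: 0.0179
gripper_force: 29.8
```

>>> move_arm(
  motion=[
    [[0,0,-20],[0,0,0],1.0],
    [[0,0,-50],[0,0,0],1.0],
    [[0,0,-80],[0,0,0],1.0],
    [[0,0,-110],[0,0,0],1.0],
    [[0,0,-140],[0,0,0],1.0],
    [[0,0,-160],[0,0,0],1.0],
    [[0,0,-160],[0,0,0],1.0],
  ],
)

```text
clock: 11.08
tool_pos: [0.4837, -0.3594, 0.209]
orientation: [179.7, -0.4, 15.6]
force: [0.5, -0.2, -2.4]
opening: 0.0177
gripper_force: 29.9
```

```bash
python3 - <<'E'
from kin import *
s=snap('wrist');o=ctrl.get_obs()
T=np.eye(4);T[:3,:3]=R.from_euler('xyz',o['orientation'],degrees=True).as_matrix();T[:3,3]=o['tool_pos']
H=np.linalg.inv(T)@np.array(s['cam_to_world'])
T2=np.eye(4);T2[:3,:3]=R.from_euler('xyz',[177,-23.2,24.6],degrees=True).as_matrix();T2[:3,3]=[.5418,-.0156,.1867]
s2=dict(s);s2['cam_to_world']=T2@H
im=cv2.imread('pics/w5f.png');hsv=cv2.cvtColor(im,cv2.COLOR_BGR2HSV)
m=cv2.inRange(hsv,(0,0,170),(179,50,255));m[:190]=0;m[240:]=0;m[:,:120]=0;m[:,175:]=0
c=max(cv2.findContours(m,0,2)[0],key=cv2.contourArea);print(cv2.boundingRect(c),cv2.fitEllipse(c))
(u,v),_,_=cv2.fitEllipse(c);print('pin w5',onz(s2,u,v,.105),onz(s2,146,216,.105))
# head now: bright circle
hs=cv2.cvtColor(s['color'],cv2.COLOR_BGR2HSV);m=cv2.inRange(hs,(0,0,90),(179,45,255));m[275:]=0;m[:,:240]=0;m[:,400:]=0
for c in sorted(cv2.findContours(m,0,2)[0],key=cv2.contourArea)[::-1][:3]:print(cv2.boundingRect(c))
print('head top expected px',proj(s,(T@[.0455,0,-.074+.0446,1])[:3]))
print(o['tool_pos'],o['opening'],o['force'],o['moment'])
E
```

```text
(130, 198, 34, 35) ((146.72207641601562, 215.28797912597656), (32.374961853027344, 34.96946716308594), 52.52324676513672)
pin w5 [0.51818662 0.11493636 0.105     ] [0.51747267 0.11518277 0.105     ]
(258, 128, 122, 126)
(331, 0, 69, 39)
(359, 242, 1, 1)
head top expected px [315.54086845 197.38920463]
[ 0.48281466 -0.35864896  0.2062491 ] 0.018221361964818706 [ 0.11828972  0.83737764 -3.5246626 ] [-0.02128691  0.12819793 -0.02632234]
```

```bash
python3 - <<'E'
from kin import *
o=ctrl.get_obs()['joint_pos']
for P in([.4728,.1102,.206],[.46,-.12,.206],[.4728,.1102,.13]):print(togo(P,down(6)),ik(np.array(P),down(6),o))
E
```

```text
(array([ 1.166e+02, -4.542e+02, -3.000e-01]), array([ 0.1, -0.3,  9.6])) (array([ 36.4,   4.3, -25.9,   0. , -59.7,  59.6]), np.float64(0.0), np.float64(0.0))
(array([ 4.23e+01, -2.36e+02, -1.00e-01]), array([ 0.1, -0.3,  9.6])) (array([  9.2,   3.3, -27. ,  -0. , -59.6,  86.8]), np.float64(0.0), np.float64(0.0))
(array([ 116.2, -454.4,   75.7]), array([ 0.1, -0.3,  9.6])) (array([ 36.4,   9.2, -31.8,   0. , -49.1,  59.6]), np.float64(0.0), np.float64(0.0))
```

>>> move_arm(
  motion=[
    [[3,-12,0],[0,0,0],1.0],
    [[9,-36,0],[0,0,1],1.0],
    [[16,-62,0],[0,0,2],1.0],
    [[23,-88,0],[0,0,3],1.0],
    [[30,-115,0],[0,0,4],1.0],
    [[37,-142,0],[0,0,5],1.0],
    [[44,-170,0],[0,0,6],1.0],
    [[51,-198,0],[0,0,7],1.0],
    [[58,-226,0],[0,0,8],1.0],
    [[65,-254,0],[0,0,9],1.0],
  ],
)

```text
clock: 11.97
tool_pos: [0.4743, -0.0945, 0.2023]
orientation: [-180.0, 0.1, 6.5]
force: [0.3, 0.7, -1.9]
opening: 0.0178
gripper_force: 29.9
```

```bash
python3 - <<'E'
from kin import *
print(togo([.4728,.1102,.206],down(6)))
E
```

```text
(array([  21.8, -203.6,   -3.6]), array([-0. ,  0.1,  0.5]))
```

>>> move_arm(
  motion=[
    [[3,-28,0],[0,0,0],1.0],
    [[6,-56,0],[0,0,0],1.0],
    [[9,-84,0],[0,0,0],1.0],
    [[12,-112,0],[0,0,0],1.0],
    [[15,-140,0],[0,0,0],1.0],
    [[18,-168,0],[0,0,0],1.0],
    [[20,-190,0],[0,0,0],1.0],
    [[22,-203,0],[0,0,0],1.0],
    [[22,-203,0],[0,0,0],1.0],
    [[22,-203,0],[0,0,0],1.0],
  ],
)

```text
clock: 12.8
tool_pos: [0.4736, 0.1081, 0.203]
orientation: [179.9, 0.0, 6.7]
force: [-0.1, -0.3, -3.4]
opening: 0.018
gripper_force: 29.9
```

```bash
python3 - <<'E'
from kin import *
print(togo([.4728,.1102,.206],down(6)),ctrl.get_obs()['tool_pos'],ctrl.get_obs()['force'])
s=snap('scene');w=snap('wrist','w7.png')
# scene check: pin cap and head predicted px
for n,P in(('pin',[.518,.115,.105]),('headbot',[.518,.115,.1674]),('headtop',[.518,.115,.235])):print(n,proj(s,P))
im=s['color'];hs=cv2.cvtColor(im,cv2.COLOR_BGR2HSV);u,v=proj(s,[.518,.115,.2]).astype(int)
m=cv2.inRange(hs,(0,0,90),(179,60,255))[v-30:v+60,u-30:u+30]
for r in range(0,90,3):x=np.nonzero(m[r])[0];print(v-30+r,(x.min()+u-30,x.max()+u-30,len(x)) if len(x) else '')
E
```

```text
(array([-0.5, -2.1, -3. ]), array([0.1, 0. , 0.7])) [0.47356442 0.10813031 0.2030427 ] [-0.0998116  -0.27729295 -3.43490456]
pin [361.23020783 201.64586975]
headbot [362.20967456 187.31344503]
headtop [363.32009696 171.07273792]
149 (np.int64(346), np.int64(391), 21)
152 (np.int64(345), np.int64(391), 29)
155 (np.int64(354), np.int64(391), 30)
158 (np.int64(368), np.int64(391), 15)
161 (np.int64(359), np.int64(384), 14)
164 (np.int64(332), np.int64(391), 18)
167 (np.int64(332), np.int64(391), 36)
170 (np.int64(332), np.int64(391), 52)
173 (np.int64(337), np.int64(391), 47)
176 (np.int64(345), np.int64(391), 40)
179 (np.int64(346), np.int64(391), 35)
182 (np.int64(350), np.int64(391), 34)
185 (np.int64(356), np.int64(391), 30)
188 (np.int64(356), np.int64(391), 36)
191 (np.int64(362), np.int64(391), 23)
194 (np.int64(375), np.int64(391), 17)
197 (np.int64(375), np.int64(391), 17)
200 (np.int64(358), np.int64(391), 23)
203 (np.int64(358), np.int64(390), 18)
206 (np.int64(359), np.int64(378), 13)
209 (np.int64(357), np.int64(379), 23)
212 (np.int64(357), np.int64(391), 27)
215 (np.int64(354), np.int64(391), 38)
218 (np.int64(351), np.int64(391), 41)
221 (np.int64(350), np.int64(391), 42)
224 (np.int64(347), np.int64(391), 45)
227 (np.int64(342), np.int64(391), 49)
230 (np.int64(344), np.int64(391), 41)
233 (np.int64(335), np.int64(391), 52)
236 (np.int64(332), np.int64(391), 60)
```

>>> move_arm(
  motion=[
    [[0,-2,20],[0,0,0],1.0],
    [[0,-2,40],[0,0,0],1.0],
    [[0,-2,55],[0,0,0],1.0],
    [[0,-2,62],[0,0,0],1.0],
    [[0,-2,67],[0,0,0],1.0],
    [[0,-2,70],[0,0,0],1.0],
    [[0,-2,70],[0,0,0],1.0],
  ],
)

```text
clock: 13.48
tool_pos: [0.4745, 0.1094, 0.1346]
orientation: [180.0, -0.1, 6.6]
force: [-1.9, -1.0, 1.6]
opening: 0.018
gripper_force: 29.9
```

>>> move_arm(
  motion=[
    [[0,0,2],[0,0,0],1.0],
    [[0,0,3],[0,0,0],1.0],
    [[0,0,4],[0,0,0],1.0],
    [[0,0,4],[0,0,0],1.0],
  ],
)

```text
clock: 13.82
tool_pos: [0.4749, 0.11, 0.1308]
orientation: [-180.0, -0.2, 6.6]
force: [-0.3, -4.0, 2.2]
opening: 0.0175
gripper_force: 29.9
```

>>> move_arm(
  motion=[
    [[0,0,2],[0,0,0],1.0],
    [[0,0,3],[0,0,0],1.0],
    [[0,0,3],[0,0,0],1.0],
    [[0,0,3],[0,0,0],1.0],
  ],
)

```text
clock: 14.15
tool_pos: [0.4749, 0.1102, 0.1276]
orientation: [-180.0, -0.2, 6.6]
force: [1.2, -3.8, 2.1]
opening: 0.0179
gripper_force: 29.9
```

>>> move_arm(
  motion=[
    [[0,0,1.5],[0,0,0],1.0],
    [[0,0,3],[0,0,0],1.0],
    [[0,0,3],[0,0,0],1.0],
    [[0,0,3],[0,0,0],1.0],
  ],
)

```text
clock: 14.48
tool_pos: [0.4738, 0.1101, 0.1252]
orientation: [-180.0, -0.1, 6.6]
force: [-8.5, -1.8, 15.5]
opening: 0.0177
gripper_force: 30.0
```

```bash
python3 - <<'E'
from h import *
for i in range(6):
    o=ctrl.get_obs();print(o['tool_pos'].round(4),o['force'].round(2),o['moment'].round(3));snap('wrist')
E
```

```text
[0.4738 0.1101 0.1252] [-8.48 -1.82 15.53] [-0.492  2.746  0.039]
[0.4738 0.1101 0.1252] [-8.82 -0.91 15.75] [-0.535  2.773  0.019]
[0.4739 0.1101 0.1252] [-8.35 -1.38 16.01] [-0.538  2.666 -0.006]
[0.4738 0.1101 0.1252] [-7.59 -0.81 16.11] [-0.517  2.799 -0.013]
[0.4738 0.1101 0.1252] [-7.72 -2.19 16.2 ] [-0.57   2.774 -0.015]
[0.4738 0.1101 0.1252] [-7.46 -1.9  15.09] [-0.581  2.739 -0.018]
```

>>> move_arm(
  motion=[
    [[0,0,-10],[0,0,0],1.0],
    [[0,0,-25],[0,0,0],1.0],
    [[0,0,-45],[0,0,0],1.0],
    [[0,0,-65],[0,0,0],1.0],
    [[0,0,-80],[0,0,0],1.0],
    [[0,0,-80],[0,0,0],1.0],
    [[0,0,-80],[0,0,0],1.0],
  ],
)

```text
clock: 15.37
tool_pos: [0.4741, 0.1105, 0.204]
orientation: [-179.9, -0.1, 6.6]
force: [-0.2, -0.5, -4.3]
opening: 0.0183
gripper_force: 30.0
```

```bash
python3 - <<'E'
from kin import *
o=ctrl.get_obs();print(o['force'],o['moment'],o['tool_pos'])
print(togo([.4742,-.3478,.206],down(15.6)))
s=snap('wrist');hs=cv2.cvtColor(s['color'],cv2.COLOR_BGR2HSV);m=cv2.inRange(hs,(0,0,90),(179,45,255));m[275:]=0;m[:,:240]=0;m[:,400:]=0
for c in sorted(cv2.findContours(m,0,2)[0],key=cv2.contourArea)[::-1][:3]:print(cv2.boundingRect(c))
a=cv2.imread('pics/w7.png');b=s['color'];hs=cv2.cvtColor(a,cv2.COLOR_BGR2HSV)
# tilt check: head template shift in wrist image between before and after
t=a[120:262,250:385];r=cv2.matchTemplate(b[100:285,230:405],t,cv2.TM_CCOEFF_NORMED);print(cv2.minMaxLoc(r))
E
```

```text
[-0.18036525 -0.54252424 -4.32354094] [-0.10184742  0.15593686 -0.02177802] [0.47405392 0.1105464  0.20404909]
(array([-52.7, 455.3,  -2.7]), array([-0.1, -0.1, -9. ]))
(258, 107, 124, 154)
(363, 0, 37, 65)
(280, 255, 1, 1)
(0.2958355247974396, 0.9454542398452759, (0, 0), (21, 24))
```

>>> move_arm(
  motion=[
    [[-1,12,0],[0,0,0],1.0],
    [[-4,36,0],[0,0,-1],1.0],
    [[-7,62,0],[0,0,-2],1.0],
    [[-10,88,0],[0,0,-3],1.0],
    [[-13,115,0],[0,0,-4],1.0],
    [[-16,142,0],[0,0,-5],1.0],
    [[-20,170,0],[0,0,-6],1.0],
    [[-23,198,0],[0,0,-7],1.0],
    [[-26,226,0],[0,0,-8],1.0],
    [[-29,254,0],[0,0,-9],1.0],
  ],
)

```text
clock: 16.25
tool_pos: [0.4735, -0.1473, 0.2028]
orientation: [-180.0, 0.0, 15.7]
force: [0.5, 0.1, -2.9]
opening: 0.018
gripper_force: 30.0
```

```bash
python3 - <<'E'
from kin import *
print(togo([.4742,-.3478,.206],down(15.6)))
E
```

```text
(array([-53.5, 193.2,  -3.3]), array([-0. ,  0. ,  0.1]))
```

>>> move_arm(
  motion=[
    [[-8,27,0],[0,0,0],1.0],
    [[-16,54,0],[0,0,0],1.0],
    [[-23,81,0],[0,0,0],1.0],
    [[-30,108,0],[0,0,0],1.0],
    [[-37,134,0],[0,0,0],1.0],
    [[-44,158,0],[0,0,0],1.0],
    [[-50,178,0],[0,0,0],1.0],
    [[-53,190,0],[0,0,0],1.0],
    [[-53,190,0],[0,0,0],1.0],
    [[-53,190,0],[0,0,0],1.0],
  ],
)

```text
clock: 17.08
tool_pos: [0.474, -0.3431, 0.2027]
orientation: [-179.9, -0.0, 15.5]
force: [-0.7, 1.0, -3.1]
opening: 0.0176
gripper_force: 30.0
```

```bash
python3 - <<'E'
from kin import *
print(togo([.4742,-.3478,.05],down(15.6)))
E
```

```text
(array([ -1.1,   4.8, 152.7]), array([-0.1, -0. , -0.1]))
```

>>> move_arm(
  motion=[
    [[-1,4,25],[0,0,0],1.0],
    [[-1,4,55],[0,0,0],1.0],
    [[-1,4,85],[0,0,0],1.0],
    [[-1,4,110],[0,0,0],1.0],
    [[-1,4,130],[0,0,0],1.0],
    [[-1,4,145],[0,0,0],1.0],
    [[-1,4,152],[0,0,0],1.0],
    [[-1,4,154],[0,0,0],1.0],
    [[-1,4,154],[0,0,0],1.0],
  ],
)

```text
clock: 17.83
tool_pos: [0.4755, -0.3465, 0.0502]
orientation: [180.0, -0.1, 15.7]
force: [-0.5, -1.1, -2.3]
opening: 0.0179
gripper_force: 30.0
```

>>> move_arm(
  motion=[
    [[0,0,2],[0,0,0],1.0],
    [[0,0,3],[0,0,0],1.0],
    [[0,0,3],[0,0,0],1.0],
  ],
)

```text
clock: 18.08
tool_pos: [0.4758, -0.3471, 0.0481]
orientation: [179.9, -0.2, 15.6]
force: [-0.4, -0.0, -2.4]
opening: 0.0178
gripper_force: 30.0
```

>>> move_arm(
  motion=[
    [[0,0,1.5],[0,0,0],1.0],
    [[0,0,2.5],[0,0,0],1.0],
    [[0,0,2.5],[0,0,0],1.0],
  ],
)

```text
clock: 18.33
tool_pos: [0.4753, -0.347, 0.0448]
orientation: [180.0, -0.1, 15.6]
force: [-0.1, 0.0, -3.2]
opening: 0.0179
gripper_force: 30.0
```

>>> move_arm(
  motion=[
    [[0,0,1.5],[0,0,0],1.0],
    [[0,0,1.5],[0,0,0],1.0],
    [[0,0,1.5],[0,0,0],1.0],
  ],
)

```text
clock: 18.58
tool_pos: [0.4754, -0.347, 0.0432]
orientation: [180.0, -0.1, 15.6]
force: [1.1, -0.6, -4.0]
opening: 0.0179
gripper_force: 30.0
```

>>> move_arm(
  motion=[
    [[0,0,1],[0,0,0],1.0],
    [[0,0,1.5],[0,0,0],1.0],
    [[0,0,1.5],[0,0,0],1.0],
    [[0,0,1.5],[0,0,0],1.0],
  ],
)

```text
clock: 18.92
tool_pos: [0.4753, -0.3472, 0.0429]
orientation: [179.9, -0.1, 15.6]
force: [-3.6, 1.4, 7.3]
opening: 0.0178
gripper_force: 30.0
```

Contact with the coaster. I'll release and lift.

>>> move_arm(
  motion=[
    [[0,0,0],[0,0,0],0.9],
    [[0,0,0],[0,0,0],0.8],
    [[0,0,0],[0,0,0],0.6],
    [[0,0,0],[0,0,0],0.4],
    [[0,0,0],[0,0,0],0.3],
    [[0,0,0],[0,0,0],0.3],
    [[0,0,0],[0,0,0],0.3],
  ],
)

```text
clock: 19.5
tool_pos: [0.4755, -0.347, 0.0417]
orientation: [180.0, -0.1, 15.6]
force: [0.0, -0.5, -0.0]
opening: 0.0457
gripper_force: 0.0
```

>>> move_arm(
  motion=[
    [[0,0,-15],[0,0,0],0.3],
    [[0,0,-45],[0,0,0],0.3],
    [[0,0,-85],[0,0,0],0.3],
    [[0,0,-125],[0,0,0],0.3],
    [[-10,0,-165],[0,0,0],0.3],
    [[-20,0,-177],[0,0,0],0.3],
    [[-20,0,-177],[0,0,0],0.3],
    [[-20,0,-177],[0,0,0],0.3],
  ],
)

```text
clock: 20.17
tool_pos: [0.4558, -0.3526, 0.2198]
orientation: [179.9, -0.2, 15.6]
force: [-0.6, 0.6, -1.4]
opening: 0.0613
gripper_force: 0.0
```

```bash
python3 - <<'E'
from kin import *
s=snap('wrist','w8.png');im=s['color'];hsv=cv2.cvtColor(im,cv2.COLOR_BGR2HSV);print(ctrl.get_obs()['tool_pos'],ctrl.get_obs()['opening'])
for n,P in (('head',[.518,-.334,.074]),('coaster',[.5174,-.334,.006])):print(n,proj(s,P).round(0))
m=cv2.inRange(hsv,(0,0,90),(179,40,255));m=cv2.morphologyEx(m,cv2.MORPH_OPEN,np.ones((3,3)));m[250:]=0
for c in sorted(cv2.findContours(m,0,2)[0],key=cv2.contourArea)[::-1][:6]:
    x,y,w,h=cv2.boundingRect(c);print((x,y,w,h),onz(s,x+w/2,y+h/2,.074).round(4))
# cork rows
m=cv2.inRange(hsv,(8,90,140),(24,230,255));m[:, :230]=0;m[:,400:]=0;m[215:]=0
print('cork bbox',cv2.boundingRect(cv2.morphologyEx(m,cv2.MORPH_OPEN,np.ones((5,5)))))
# lever/tab/pin from top: compare with earlier wrist? brass pixels in top
t=snap('top');h=cv2.cvtColor(t['color'],cv2.COLOR_BGR2HSV);b=cv2.inRange(h,(12,150,110),(26,255,255))[165:180,280:295];ys,xs=np.nonzero(b);print('tab top px',xs.mean()+280 if len(xs) else None,ys.mean()+165 if len(ys) else None,len(xs))
D,F,G=frames([.6595,.0235,0],5.27)
for bb in(192,196,200):
    B=np.radians(bb);print(bb,proj(t,D+F@[.085*np.cos(B),.085*np.sin(B),.054]),proj(t,D+F@[.085*np.cos(B),.085*np.sin(B),.012]))
g=cv2.cvtColor(t['color'],cv2.COLOR_BGR2GRAY)
for y in (168,171,174,177):print(y,g[y,272:300].tolist())
print('head scene')
E
```

```text
[ 0.4554417  -0.35226106  0.2184663 ] 0.06116896814508712
head [317. 123.]
coaster [317. 121.]
(0, 0, 124, 65) [ 0.531  -0.1081  0.074 ]
(294, 96, 50, 52) [ 0.5194 -0.3355  0.074 ]
(423, 144, 43, 32) [ 0.5177 -0.4596  0.074 ]
(560, 173, 80, 37) [ 0.5293 -0.6164  0.074 ]
(580, 202, 31, 19) [ 0.5097 -0.6229  0.074 ]
(565, 236, 40, 14) [ 0.4764 -0.6303  0.074 ]
cork bbox (230, 0, 170, 215)
tab top px 289.0 171.0 3
192 [287.05449662 178.50882657] [286.69994385 172.81941996]
196 [288.54904875 178.01560311] [288.16703595 172.33314432]
200 [290.00321682 177.43425866] [289.59442258 171.75974551]
168 [192, 177, 213, 191, 158, 213, 194, 170, 212, 194, 131, 100, 105, 124, 113, 152, 171, 161, 190, 120, 115, 116, 107, 96, 84, 87, 86, 87]
171 [211, 208, 210, 201, 193, 213, 205, 190, 215, 210, 197, 174, 99, 92, 106, 113, 103, 122, 88, 94, 93, 90, 88, 88, 88, 87, 87, 86]
174 [162, 164, 179, 178, 179, 177, 164, 118, 86, 88, 88, 87, 87, 88, 90, 91, 88, 98, 110, 87, 87, 87, 88, 90, 87, 87, 92, 94]
177 [178, 178, 179, 179, 178, 179, 178, 178, 178, 178, 178, 177, 176, 177, 163, 126, 122, 120, 144, 176, 175, 177, 175, 153, 72, 76, 97, 98]
head scene
```

```bash
python3 -c "
from plant import ctrl
print(ctrl.close_job())"
```

```text
the job is handed in; nothing more can be done
None
```

The job is handed in at about 20 s of the 64 s allowed, with no verdict shown. By my measurements the lever points at the tab within about 1°, the pin was pressed to its stop with the mallet (pin-up not re-checked after lifting off), and the mallet stands about 3 mm from the coaster's centre; I kept clear of the jar, tin and pail.

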